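Set up the wooden toy castle for the shop display

TASK

Set up the wooden toy castle on its board for the shop display: stand the gatehouse upright on the board in the middle of the gap between the two towers, straight in line with them, and stand the peg doll upright on top of it, centred between its two battlements. Cap the thick tower with the wide roof and the slim tower with the narrow roof, each set level and centred, knob up. Leave the toy car, the ring stacker and the duck where they are.

Things in the scene. Friction and masses are not known exactly. Their poses are not given: they have to be found in the camera images.
- gatehouse: Loose beech gatehouse, about 100 g, starts upright on the table: block 40 mm deep (its x), 76 wide (its y), 60 high to its flat top, a dark archway on both 76 mm faces (alike, half a turn makes no difference). At each end of the width a battlement 11 mm wide, 8 high, over the full depth; 54 mm of flat top between them. Origin: centre of the underside, z up.
- doll: Loose beech peg doll, about 30 g, starting upright on the table: round body 30 mm diameter, 45 mm high, with a 26 mm ball head and a small brimmed hat (31 mm across) on it, 72 mm high in all. Origin: centre of the underside, z up.
- wide_roof: Loose wooden roof, about 80 g, starts on the table, knob up: flat underside 76 mm diameter, 8 mm high straight edge, then a cone to 34 mm height, 20 mm diameter there; on it an upright cylindrical knob 18 mm diameter, 30 high (34 to 64 mm above the underside) to lift it by. Origin: centre of the underside, z up.
- narrow_roof: Loose turned wooden roof, about 50 g, like the wide one but only 52 mm diameter: 8 mm edge, cone to 34 mm height, knob 18 mm diameter from 34 to 64 mm above the underside. Starts on the table, knob up. Origin: centre of the underside, z up.
- board: Plywood base board of the castle, fixed: 130 mm (its x) by 270 mm (its y), 12 mm thick. The two towers stand on it 84 mm either side of its centre along its y, on its middle line, so its centre is the middle of the gap between them. Origin: centre of the underside on the table, z up.
- thick_tower: Thick beech castle tower, fixed on the board: square foot 68 by 68 mm, 12 mm high, then a round column 64 mm diameter; flat top 65 mm above its origin. Gets the wide roof. Origin: centre of its underside, on the board's top (12 mm above the table), z up. It may be at either end of the board.
- slim_tower: Slim beech castle tower, fixed on the board: square foot 68 by 68 mm, 12 mm high, then a round column 40 mm diameter; flat top 80 mm above its origin. Gets the narrow roof. Origin: centre of its underside, on the board's top (12 mm above the table), z up. It stands at the other end from the thick tower.
- toy_car: Bystander, loose: wooden toy car 90 by 43 by 45 mm high, near the middle of the table in front of the board, on the robot's side. Origin: centre of the underside.
- ring_stacker: Bystander, loose: stack of three wooden rings with a ball on top on a 60 mm square base, 71 mm high, on the robot's left. Origin: centre of the underside.
- duck: Bystander, loose: wooden duck about 95 by 50 by 64 mm high, on the robot's right. Origin: centre of the underside.
Not all that is in view belongs to the job. Leave any green or red look-alike of the wide_roof alone.

How it is judged:
By the outcome, as a careful person would: the job done as asked, in the order asked, and still so for the second after the job is handed in, with the robot touching nothing.
It also fails if it takes over 109 s, if anything falls off the work surface, if the arm or the gripper's body presses on something with over 40 N, if the wrist force passes 120 N, or if a joint passes its speed limit or range.

ROBOT

A 6-joint arm with a two-finger parallel gripper is mounted at the origin on the work surface. World frame = base frame: x ahead of the robot, y to its left, z up, the work surface at z = 0. Lengths are in m, angles in rad, forces in N, time in s.
With the tool pointing down it reaches from about 0.35 to 0.95 m from the base axis. Payload 17.4 kg.
Tool frame: the origin (TCP) lies at the very end of the fingers, on their centre line; the grasp point (between the pads) lies 19 mm behind it (r.pinch_z is the distance from the TCP to the grasp point, in m); z points along the fingers, y is the line along which they close (so a half turn about z gives the same grasp; the last joint's range is limited). The gripper opens to 93 mm and grips with 3 to 60 N. Pads are 15 mm wide; open, the fingers measure 128 mm over their backs; the gripper's body (75 mm by 188 mm) begins 65 mm behind the grasp point.
Start: joints at [-1.333, 0.116, 1.442, -0, 1.584, -0.038], TCP at [0.184, -0.649, 0.193] pointing down, gripper open.
Joint ranges: [-2.83, 2.83], [-0.83, 2.19], [0.07, 2.5], [-1.14, 4.28], [0.01, 3], [-2.97, 2.97]. Speed limits (rad/s): [1.89, 1.89, 2.22, 3.14, 3.14, 3.14].

INTERFACE

Orientations are given as a rotation vector (axis times angle).
In Python, from workcell import r, capture, order gives the robot as it stands.
- The arm moves only by the tool send_rows, never from a script. Its argument "targets" is a list that holds one entry, the list of rows, each a list of 6 numbers: the shift along the tool's x, y, z in cm, then the turn, a rotation vector about the tool's x, y, z in rad. A call has 1 to 5 rows; each row shifts and turns the commanded pose from where the row before left it, along the tool's axes as they then stand; what a row does not reach is not made up. A row lasts 1/12 s, in which the tool goes at most 41.7 mm and 7.16 degrees, less where a joint would pass 70% of its speed; a pose out of reach is approached as far as the arm can. A call with a gripper value outside its range is refused whole. "gripper" is the closure, from 0 (fully open) to 1 (shut), set as the call begins (left out, the last holds). The fingers move at their own pace and stop on an object; "squeeze" is the grip in N (left out, the last holds). Time passes only in rows, so rows that do not move let the fingers close. It gives the time, the measured TCP pose, the force, the opening and the grip force at its end, in the units of the state.
- r.observe(): the state, without advancing time (a new reading comes with each control period).
- capture(name): name is "scene" or "top" or "wrist"; returns a dict with "pixels" (384x512x3 uint8, blue, green, red), "camera_matrix" (3x3 intrinsics, pixels), "R" (3x3) and "t" (3): a world point X has camera coordinates R X + t. Camera axes: x right, y down, z forward; pixel columns grow to the right and rows downward; lengths in m; the calibration is good to about 2 mm. A picture is of the moment at which its call begins. There is no depth.
- order.close_job(): hands the job in; it is judged then, once.
The state is a dict: "t": time; "q": joint angles; "joint_vel": joint speeds; "joint_torque": joint torques, N m; "eef_pos": TCP position; "tool_rot": TCP orientation; "ft_force": force on the tool from outside, world axes, zero at the start; "moment": the same for the moment, N m; "grip_width": finger opening in m; "grasp_force": force on a finger pad.
Only numpy, scipy, OpenCV 4.12 (cv2) and the standard library are available. Lean on these libraries where they do the work, as an engineer would, in place of code of your own. Each camera call takes 0.05 s, during which the arm holds its last target. There are 200 camera calls.

## Working session

There is one attempt and no reset: what is moved stays moved. The work goes in short steps, Python scripts to look and compute and a tool call to move; the robot and the scene stay as the last step left them, time stands still between calls to the robot, and variables do not carry over. Pictures are saved under pics/ and viewed, at most 14 in all, crops included, and the job is handed in when it is done.

Besides the shell and the picture viewer there is one more tool, called as name([rows], argument=value, ...), one row to a line, values as JSON. send_rows: Moves the arm, as the interface text tells. Its arguments: {"type":"object","properties":{"targets":{"type":"array"},"gripper":{"type":"number"},"squeeze":{"type":"number"}},"required":["targets"]}

```bash
ls; mkdir -p pics; python3 - <<'E'
from workcell import r,capture,order
import cv2,numpy as np
for n in ("scene","top"):
    c=capture(n); cv2.imwrite(f"pics/{n}0.png",c["pixels"]); np.savez(f"pics/{n}0.npz",**c)
    print(n,(-c["R"].T@c["t"]).round(3),c["camera_matrix"].round(1).tolist())
    print(c["R"].round(3).tolist())
s=r.observe();print(s["t"],s["eef_pos"],s["tool_rot"],s["grip_width"],r.pinch_z)
E
```

```text
pics
scene [0.993 0.865 0.892] [[403.6, 0.0, 253.0], [0.0, 403.6, 193.6], [0.0, 0.0, 1.0]]
[[-0.863, 0.505, -0.007], [0.341, 0.574, -0.744], [-0.372, -0.645, -0.668]]
top [0.284 0.031 1.266] [[443.6, 0.0, 252.2], [0.0, 443.6, 198.8], [0.0, 0.0, 1.0]]
[[0.0, -1.0, -0.019], [-0.981, 0.004, -0.195], [0.195, 0.019, -0.981]]
0.1 [ 0.18374634 -0.64928124  0.19228361] [-3.11073828e+00 -4.31676133e-01  1.66159724e-04] 0.09355067292964138 0.0188
```

View pics/top0.png

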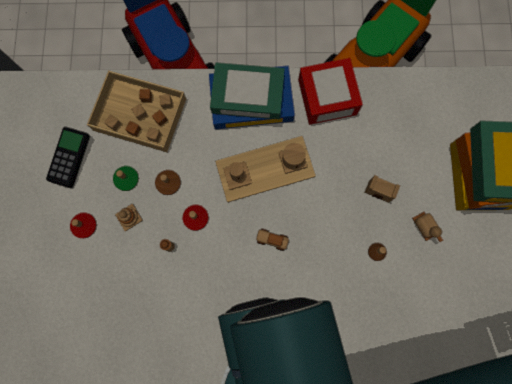

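View pics/scene0.png

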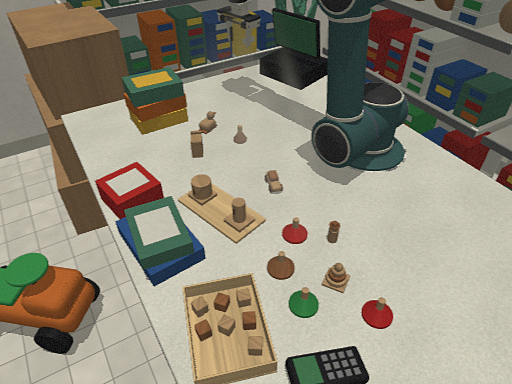

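Top view: the roof candidates are brown (168,182), green (125,178), red (195,217) and red (83,225). Brown at (168,182) is the wide_roof because it is the plain wooden one. The small brown disc at (377,252) is the narrow roof. The gatehouse is at (382,188), the doll at (167,244), the thick tower at (293,156) and the slim tower at (237,175). The scene view agrees, with the brown roof at (281,265). I'll confirm with one enlarged crop.

```bash
cat > h.py <<'E'
from workcell import r,capture,order
import cv2,numpy as np
from scipy.spatial.transform import Rotation as Ro
def ray(c,uv,z):
    uv=np.atleast_2d(uv).astype(float)
    d=np.c_[uv,np.ones(len(uv))]@np.linalg.inv(c["camera_matrix"]).T@c["R"]
    o=-c["R"].T@c["t"]
    return o+d*((z-o[2])/d[:,2])[:,None]
def proj(c,X):
    p=(np.atleast_2d(X)@c["R"].T+c["t"])@c["camera_matrix"].T
    return p[:,:2]/p[:,2:]
def snap(n,f):
    c=capture(n); cv2.imwrite(f"pics/{f}.png",c["pixels"]); np.savez(f"pics/{f}.npz",**c); return c
E
python3 - <<'E'
from h import *
c=np.load("pics/top0.npz"); im=c["pixels"]
cv2.imwrite("pics/crop1.png",cv2.resize(im[130:275,90:350],None,fx=3,fy=3,interpolation=cv2.INTER_CUBIC))
cv2.imwrite("pics/crop2.png",cv2.resize(im[160:280,350:460],None,fx=5,fy=5,interpolation=cv2.INTER_CUBIC))
for n,uv,z in [("wide",(168,182),.01),("narrow",(377,252),.01),("gate",(381,187),.06),("doll",(167,244),.05),("board",(265,169),.012),("thick",(293,155),.077),("slim",(237,173),.092),("car",(272,239),.03),("stack",(128,216),.03),("duck",(428,227),.03),("red",(195,217),.01),("green",(125,178),.01)]:
    p=ray(c,uv,z)[0]; print(n,p.round(3),np.hypot(*p[:2]).round(3))
E
```

```text
wide [0.586 0.302 0.01 ] 0.659
narrow [ 0.381 -0.294  0.01 ] 0.481
gate [ 0.557 -0.302  0.06 ] 0.633
doll [0.401 0.29  0.05 ] 0.494
board [0.623 0.019 0.012] 0.623
thick [ 0.645 -0.059  0.077] 0.648
slim [0.59  0.096 0.092] 0.598
car [0.416 0.    0.03 ] 0.416
stack [0.482 0.408 0.03 ] 0.632
duck [ 0.449 -0.434  0.03 ] 0.624
red [0.482 0.22  0.01 ] 0.53
green [0.598 0.429 0.01 ] 0.736
```

View pics/crop1.png

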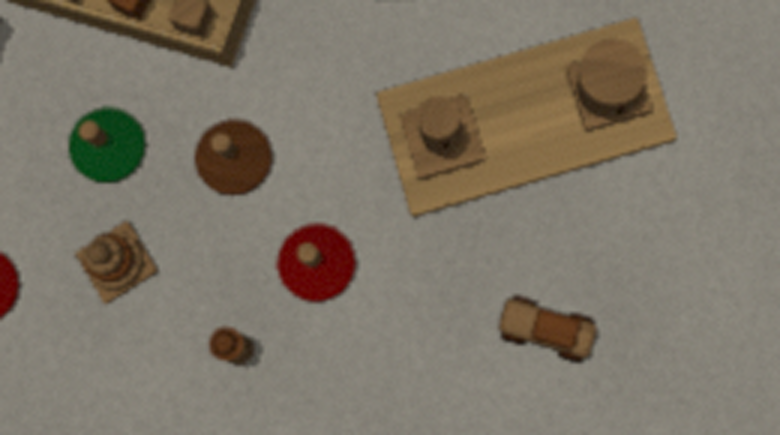

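View pics/crop2.png

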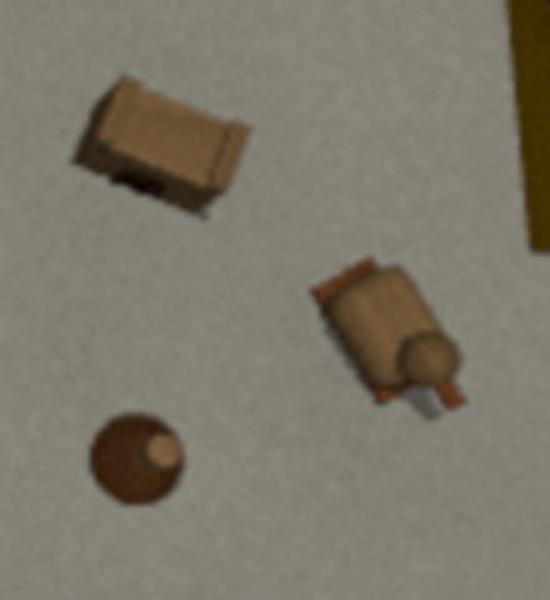

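The crop confirms the plain brown wooden disc at crop (234,156), with a red one at (317,262) and a green one at (107,145) as the decoys. The gatehouse, duck and narrow roof are clear in the second crop. Next I'll measure by masks.

```bash
python3 - <<'E'
from h import *
c=np.load("pics/top0.npz"); im=c["pixels"]
hsv=cv2.cvtColor(im,cv2.COLOR_BGR2HSV)
S=hsv[...,1]
def blob(box,t=60):
    x0,y0,x1,y1=box; m=np.zeros(S.shape,np.uint8); m[y0:y1,x0:x1]=(S[y0:y1,x0:x1]>t)*255
    m=cv2.morphologyEx(m,cv2.MORPH_OPEN,np.ones((2,2)))
    k=max(cv2.findContours(m,0,cv2.CHAIN_APPROX_NONE)[0],key=cv2.contourArea); return k
print("bg S",np.median(S[260:290,100:200]))
for n,b,z in [("wide",(150,165,186,200),.006),("narrow",(362,238,392,266),.006)]:
    k=blob(b); P=ray(c,k[:,0],z)[:,:2].astype(np.float32); print(n,np.round(cv2.minEnclosingCircle(P),4).tolist() if 0 else cv2.minEnclosingCircle(P), cv2.fitEllipse(P))
k=blob((210,130,322,205)); P=ray(c,k[:,0],.012)[:,:2].astype(np.float32); print("board",cv2.minAreaRect(P),cv2.boxPoints(cv2.minAreaRect(P)).round(3).tolist())
k=blob((155,232,180,256)); print("doll px",cv2.minAreaRect(k))
k=blob((360,170,405,207),45); print("gate px",cv2.approxPolyDP(k,1.5,True)[:,0].tolist())
E
```

```text
bg S 26.0
wide ((0.583594799041748, 0.30134835839271545), 0.03814787417650223) ((0.5834869146347046, 0.3016752302646637), (0.07264016568660736, 0.0744752511382103), 140.4820556640625)
narrow ((0.3798748850822449, -0.2977214455604553), 0.02609104849398136) ((0.38008376955986023, -0.29774338006973267), (0.04829889163374901, 0.0503397136926651), 19.41288948059082)
board ((0.6219820976257324, 0.016048043966293335), (0.1310911923646927, 0.2690567076206207), 16.397106170654297) [[0.5210000276565552, 0.12700000405311584], [0.597000002861023, -0.13199999928474426], [0.7229999899864197, -0.0949999988079071], [0.6470000147819519, 0.164000004529953]]
doll px ((168.0, 245.5), (11.0, 14.0), 90.0)
gate px [[370, 181], [366, 193], [389, 203], [396, 199], [400, 189], [399, 185], [392, 184], [377, 176]]
```

```bash
cat >> h.py <<'E'
def plan(xyz,yaw,n,zdir=None):
    """rows from present pose to TCP xyz, closing axis along world angle yaw (deg, mod 180), tool straight down"""
    s=r.observe(); p=np.array(s["eef_pos"]); R=Ro.from_rotvec(s["tool_rot"])
    cur=R.as_matrix()[:,1]; a=np.degrees(np.arctan2(cur[1],cur[0])); d=(yaw-a+90)%180-90
    y=np.radians(a+d); Y=np.array([np.cos(y),np.sin(y),0]); Z=np.array([0,0,-1.]); G=Ro.from_matrix(np.c_[np.cross(Y,Z),Y,Z])
    w=(R.inv()*G).as_rotvec(); D=np.array(xyz)-p
    print("t",round(s["t"],2),"q",np.round(s["q"],2),"from",p.round(4),"yaw",round(a,1),"dyaw",round(d,1),"total turn",w.round(3), "tilt-z",R.as_matrix()[:,2].round(4))
    rows=[]
    for i in range(n):
        Ri=R*Ro.from_rotvec(w*i/n); rows.append([float(v) for v in np.r_[np.round(Ri.inv().apply(D/n)*100,2),np.round(w/n,3)]])
    for i in range(0,n,5): print([rows[i:i+5]])
E
python3 - <<'E'
from h import *
c=np.load("pics/top0.npz")
q=lambda L:np.array(L)/5+[350,160]-.4
P=ray(c,q([(125,75),(250,127),(218,190),(97,140)]),.068)[:,:2]; print(P.round(3).tolist(),P.mean(0)); B=ray(c,q([(77,162),(207,217)]),0); print(B.round(3))
print(np.linalg.norm(P[1]-P[0]),np.linalg.norm(P[2]-P[1]))
plan([.555,-.308,.25],-22.6,20)
E
```

```text
[[0.59, -0.284], [0.56, -0.351], [0.525, -0.331], [0.553, -0.267]] [ 0.55712363 -0.30835429]
[[ 0.555 -0.272  0.   ]
 [ 0.523 -0.345  0.   ]]
0.07323939630516033 0.04043537887363465
t 0.1 q [-1.33  0.12  1.44 -0.    1.58 -0.04] from [ 0.1837 -0.6493  0.1923] yaw -74.2 dyaw 51.6 total turn [-0.001 -0.001 -0.901] tilt-z [-2.e-04  1.e-03 -1.e+00]
[[[2.25, -1.14, -0.29, -0.0, -0.0, -0.045], [2.3, -1.03, -0.29, -0.0, -0.0, -0.045], [2.34, -0.93, -0.29, -0.0, -0.0, -0.045], [2.38, -0.82, -0.29, -0.0, -0.0, -0.045], [2.42, -0.72, -0.29, -0.0, -0.0, -0.045]]]
[[[2.45, -0.61, -0.29, -0.0, -0.0, -0.045], [2.47, -0.49, -0.29, -0.0, -0.0, -0.045], [2.49, -0.38, -0.29, -0.0, -0.0, -0.045], [2.51, -0.27, -0.29, -0.0, -0.0, -0.045], [2.52, -0.16, -0.29, -0.0, -0.0, -0.045]]]
[[[2.52, -0.04, -0.29, -0.0, -0.0, -0.045], [2.52, 0.07, -0.29, -0.0, -0.0, -0.045], [2.51, 0.18, -0.29, -0.0, -0.0, -0.045], [2.5, 0.3, -0.29, -0.0, -0.0, -0.045], [2.49, 0.41, -0.29, -0.0, -0.0, -0.045]]]
[[[2.47, 0.52, -0.29, -0.0, -0.0, -0.045], [2.44, 0.63, -0.29, -0.0, -0.0, -0.045], [2.41, 0.74, -0.29, -0.0, -0.0, -0.045], [2.37, 0.85, -0.29, -0.0, -0.0, -0.045], [2.33, 0.95, -0.29, -0.0, -0.0, -0.045]]]
```

send_rows([
  [[2.25, -1.1, -0.3, 0, 0, -0.045], [2.3, -1.0, -0.3, 0, 0, -0.045], [2.35, -0.9, -0.3, 0, 0, -0.045], [2.4, -0.8, -0.3, 0, 0, -0.045], [2.4, -0.7, -0.3, 0, 0, -0.045]],
], gripper=0)

```text
t: 0.52
eef_pos: [0.2778, -0.5645, 0.2077]
tool_rot: [-3.042, -0.781, 0.0]
ft_force: [-0.3, -0.1, 0.5]
grip_width: 0.0932
grasp_force: 0.0
```

send_rows([
  [[2.45, -0.6, -0.3, 0, 0, -0.045], [2.45, -0.5, -0.3, 0, 0, -0.045], [2.5, -0.4, -0.3, 0, 0, -0.045], [2.5, -0.3, -0.3, 0, 0, -0.045], [2.5, -0.15, -0.3, 0, 0, -0.045]],
])

```text
t: 0.93
eef_pos: [0.3701, -0.479, 0.2228]
tool_rot: [-2.935, -1.118, 0.0]
ft_force: [0.8, -0.8, -0.0]
grip_width: 0.0934
grasp_force: 0.0
```

send_rows([
  [[2.5, -0.05, -0.3, 0, 0, -0.045], [2.5, 0.05, -0.3, 0, 0, -0.045], [2.5, 0.2, -0.3, 0, 0, -0.045], [2.5, 0.3, -0.3, 0, 0, -0.045], [2.5, 0.4, -0.3, 0, 0, -0.045]],
])

```text
t: 1.35
eef_pos: [0.4625, -0.394, 0.2378]
tool_rot: [-2.791, -1.441, 0.0]
ft_force: [-0.2, 0.3, 0.9]
grip_width: 0.093
grasp_force: 0.0
```

send_rows([
  [[2.45, 0.5, -0.3, 0, 0, -0.045], [2.45, 0.6, -0.3, 0, 0, -0.045], [2.4, 0.7, -0.3, 0, 0, -0.045], [2.4, 0.8, -0.3, 0, 0, -0.045], [2.3, 0.9, -0.3, 0, 0, -0.045]],
])

```text
t: 1.77
eef_pos: [0.5536, -0.3079, 0.2528]
tool_rot: [-2.612, -1.745, 0.0]
ft_force: [0.2, -0.6, -0.1]
grip_width: 0.0931
grasp_force: 0.0
```

```bash
python3 - <<'E'
from h import *
c=snap("wrist","w1"); print((-c["R"].T@c["t"]).round(3))
plan([.556,-.308,.25],-23,1)
print(proj(c,[[.556,-.308,.068],[.556,-.308,0]]))
E
```

```text
[ 0.579 -0.246  0.445]
t 1.82 q [-0.54  0.02  1.45  0.    1.68 -0.16] from [ 0.556  -0.3054  0.2531] yaw -22.2 dyaw -0.8 total turn [ 0.    -0.001  0.014] tilt-z [ 8.0e-04  1.2e-03 -1.0e+00]
[[[-0.24, 0.09, 0.31, 0.0, -0.001, 0.014]]]
[[258.83365779 174.62024304]
 [258.57622115 167.48500065]]
```

View pics/w1.png

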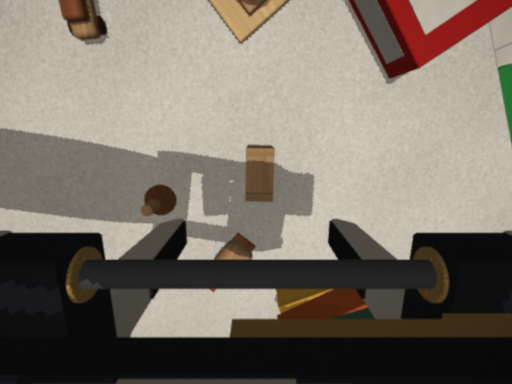

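The wrist view shows the gatehouse straight ahead, spanning about (247–274, 145–202), with its long side upright in the image. The grasp yaw is good.

```bash
python3 - <<'E'
from h import *
c=np.load("pics/w1.npz"); im=c["pixels"]; S=cv2.cvtColor(im,cv2.COLOR_BGR2HSV)[...,1]
m=np.zeros(S.shape,np.uint8); m[135:215,235:290]=(S[135:215,235:290]>75)*255; m=cv2.morphologyEx(m,cv2.MORPH_OPEN,np.ones((3,3)))
k=max(cv2.findContours(m,0,cv2.CHAIN_APPROX_NONE)[0],key=cv2.contourArea)
print(cv2.approxPolyDP(k,2,True)[:,0].tolist(),cv2.minAreaRect(k))
for z in (.068,.06): print(cv2.minAreaRect(ray(c,k[:,0],z)[:,:2].astype(np.float32)))
plan([.556,-.3075,.1],-22.6,6)
E
```

```text
[[248, 146], [246, 200], [272, 200], [274, 149], [271, 146]] ((260.0, 173.0), (54.0, 28.0), 90.0)
((0.5576621890068054, -0.3072299361228943), (0.07716820389032364, 0.03859860077500343), 66.98148345947266)
((0.5572096705436707, -0.30853110551834106), (0.07880675792694092, 0.039418160915374756), 66.98148345947266)
t 1.82 q [-0.54  0.02  1.45  0.    1.68 -0.16] from [ 0.556  -0.3054  0.2531] yaw -22.2 dyaw -0.4 total turn [ 0.    -0.001  0.007] tilt-z [ 8.0e-04  1.2e-03 -1.0e+00]
[[[-0.04, 0.01, 2.55, 0.0, -0.0, 0.001], [-0.04, 0.01, 2.55, 0.0, -0.0, 0.001], [-0.03, 0.01, 2.55, 0.0, -0.0, 0.001], [-0.03, 0.01, 2.55, 0.0, -0.0, 0.001], [-0.03, 0.01, 2.55, 0.0, -0.0, 0.001]]]
[[[-0.03, 0.01, 2.55, 0.0, -0.0, 0.001]]]
```

send_rows([
  [[-0.1, 0.2, 3.0, 0, 0, 0.014], [0, 0, 3.0, 0, 0, 0], [0, 0, 3.0, 0, 0, 0], [0, 0, 3.0, 0, 0, 0], [0, 0, 3.0, 0, 0, 0]],
])

```text
t: 2.23
eef_pos: [0.554, -0.3105, 0.1012]
tool_rot: [-2.626, -1.724, 0.0]
ft_force: [-0.0, 0.0, -0.0]
grip_width: 0.093
grasp_force: 0.0
```

send_rows([
  [[0, 0, 3.0, 0, 0, 0], [0, 0, 2.5, 0, 0, 0], [0, 0, 1.6, 0, 0, 0], [0, 0, 1.0, 0, 0, 0], [0, 0, 0, 0, 0, 0]],
])

```text
t: 2.65
eef_pos: [0.5533, -0.3101, 0.0195]
tool_rot: [-2.624, -1.722, 0.002]
ft_force: [0.0, -0.4, 0.1]
grip_width: 0.0933
grasp_force: 0.0
```

send_rows([
  [[0, 0, 0, 0, 0, 0], [0, 0, 0, 0, 0, 0], [0, 0, 0, 0, 0, 0], [0, 0, 0, 0, 0, 0], [0, 0, 0, 0, 0, 0]],
], gripper=1, squeeze=20)

```text
t: 3.07
eef_pos: [0.5546, -0.3109, 0.0228]
tool_rot: [2.625, 1.723, 0.001]
ft_force: [0.3, 0.9, 0.1]
grip_width: 0.0643
grasp_force: 0.0
```

send_rows([
  [[0, 0, 0, 0, 0, 0], [0, 0, 0, 0, 0, 0], [0, 0, 0, 0, 0, 0], [0, 0, 0, 0, 0, 0], [0, 0, 0, 0, 0, 0]],
])

```text
t: 3.48
eef_pos: [0.5543, -0.3107, 0.022]
tool_rot: [2.626, 1.724, 0.0]
ft_force: [0.4, 0.2, 1.0]
grip_width: 0.0399
grasp_force: 20.0
```

send_rows([
  [[0, 0, -1.5, 0, 0, 0], [0, 0, -3.5, 0, 0, 0], [0, 0, -4.0, 0, 0, 0], [0, 0, -4.0, 0, 0, 0], [0, 0, -4.0, 0, 0, 0]],
])

```text
t: 3.9
eef_pos: [0.5539, -0.3104, 0.195]
tool_rot: [2.626, 1.724, 0.0]
ft_force: [1.1, -1.0, -0.9]
grip_width: 0.0399
grasp_force: 19.9
```

send_rows([
  [[0, 0, 0, 0, 0, 0], [0, 0, 0, 0, 0, 0], [0, 0, 0, 0, 0, 0], [0, 0, 0, 0, 0, 0]],
])

```text
t: 4.23
eef_pos: [0.5538, -0.3104, 0.1906]
tool_rot: [-2.625, -1.723, 0.001]
ft_force: [0.5, 0.2, -1.3]
grip_width: 0.0397
grasp_force: 19.9
```

```bash
python3 - <<'E'
from h import *
c=snap("wrist","w2"); s=r.observe(); im=c["pixels"]
R=Ro.from_rotvec(s["tool_rot"]).as_matrix(); p=np.array(s["eef_pos"])
for X in ([-.038,0],[.038,0],[0,0]):
    print(X,proj(c,p+R@np.array([X[0],X[1],.022-.068])).round(1))
x0,y0=200,100
cv2.imwrite("pics/w2c.png",cv2.resize(im[100:300,160:360],None,fx=3,fy=3))
plan([.622,.016,.2],16.4,15)
E
```

```text
[-0.038, 0] [[257.4 301.4]]
[0.038, 0] [[257.6 180.5]]
[0, 0] [[257.5 244.5]]
t 4.28 q [-0.55  0.03  1.53 -0.    1.58 -0.14] from [ 0.5538 -0.3104  0.1904] yaw -23.4 dyaw 39.8 total turn [-0.002 -0.001 -0.695] tilt-z [-0.002   0.0012 -1.    ]
[[[2.18, -0.45, -0.06, -0.0, -0.0, -0.046], [2.2, -0.35, -0.06, -0.0, -0.0, -0.046], [2.21, -0.24, -0.06, -0.0, -0.0, -0.046], [2.22, -0.14, -0.06, -0.0, -0.0, -0.046], [2.22, -0.04, -0.06, -0.0, -0.0, -0.046]]]
[[[2.22, 0.06, -0.06, -0.0, -0.0, -0.046], [2.22, 0.17, -0.06, -0.0, -0.0, -0.046], [2.21, 0.27, -0.06, -0.0, -0.0, -0.046], [2.19, 0.37, -0.06, -0.0, -0.0, -0.046], [2.17, 0.47, -0.06, -0.0, -0.0, -0.046]]]
[[[2.15, 0.57, -0.06, -0.0, -0.0, -0.046], [2.12, 0.67, -0.06, -0.0, -0.0, -0.046], [2.09, 0.77, -0.06, -0.0, -0.0, -0.046], [2.05, 0.86, -0.06, -0.0, -0.0, -0.046], [2.01, 0.96, -0.06, -0.0, -0.0, -0.046]]]
```

View pics/w2c.png

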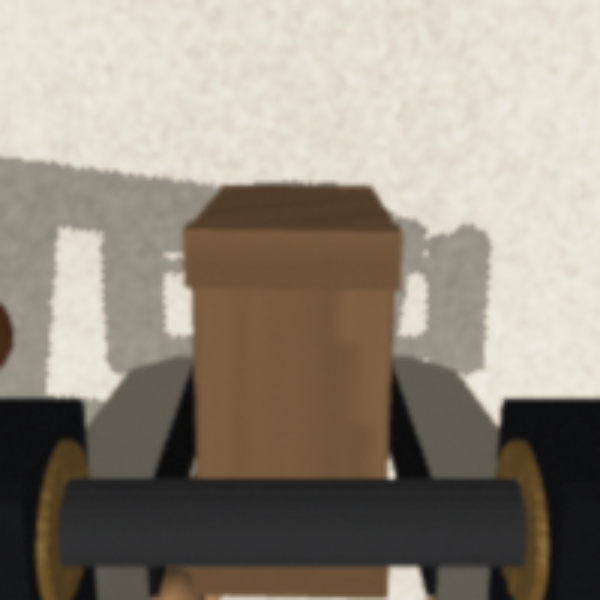

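The crop shows the gatehouse held straight, front battlement edge at crop (293,230), sitting about 2 mm ahead of the TCP in tool x.

send_rows([
  [[2.2, -0.4, -0.1, 0, 0, -0.046], [2.2, -0.3, -0.1, 0, 0, -0.046], [2.2, -0.2, -0.1, 0, 0, -0.046], [2.2, -0.1, -0.1, 0, 0, -0.046], [2.2, 0, -0.1, 0, 0, -0.046]],
])

```text
t: 4.7
eef_pos: [0.5789, -0.2017, 0.1957]
tool_rot: [-2.408, -2.015, 0.001]
ft_force: [0.7, -0.3, -1.6]
grip_width: 0.0397
grasp_force: 19.9
```

send_rows([
  [[2.2, 0.05, -0.1, 0, 0, -0.046], [2.2, 0.15, -0.1, 0, 0, -0.046], [2.2, 0.25, -0.1, 0, 0, -0.046], [2.2, 0.35, -0.1, 0, 0, -0.046], [2.2, 0.45, -0.1, 0, 0, -0.046]],
])

```text
t: 5.12
eef_pos: [0.6009, -0.093, 0.2007]
tool_rot: [-2.16, -2.279, 0.002]
ft_force: [-0.5, -0.2, -0.8]
grip_width: 0.0399
grasp_force: 19.9
```

send_rows([
  [[2.15, 0.55, -0.1, 0, 0, -0.046], [2.1, 0.65, -0.1, 0, 0, -0.046], [2.1, 0.75, -0.1, 0, 0, -0.046], [2.0, 0.85, -0.1, 0, 0, -0.046], [2.0, 0.95, -0.1, 0, 0, -0.046]],
])

```text
t: 5.53
eef_pos: [0.6233, 0.015, 0.2057]
tool_rot: [-1.885, -2.511, 0.002]
ft_force: [-0.2, -0.2, -1.2]
grip_width: 0.0395
grasp_force: 19.9
```

send_rows([
  [[0, 0, 0, 0, 0, 0], [0, 0, 0, 0, 0, 0], [0, 0, 0, 0, 0, 0], [0, 0, 0, 0, 0, 0]],
])

```text
t: 5.87
eef_pos: [0.6234, 0.0131, 0.2064]
tool_rot: [-1.89, -2.509, 0.001]
ft_force: [-0.3, -0.0, -2.0]
grip_width: 0.0398
grasp_force: 19.9
```

```bash
python3 - <<'E'
from h import *
c=snap("wrist","w3")
plan([.6225,.0143,.2],16.4,1)
y=np.array([-.282,.959]);b=np.array([.622,.016])
print("slim top",proj(c,np.r_[b+.084*y,.092]),"thick",proj(c,np.r_[b-.084*y,.077]))
E
```

```text
t 5.92 q [-0.02  0.    1.54 -0.    1.6  -0.3 ] from [0.6234 0.0131 0.2066] yaw 16.0 dyaw 0.4 total turn [-0.001 -0.    -0.007] tilt-z [-6.e-04 -1.e-04 -1.e+00]
[[[0.14, -0.05, 0.66, -0.001, -0.0, -0.007]]]
slim top [[256.27151575 107.08773784]] thick [[257.11894287 245.00425377]]
```

View pics/w3.png

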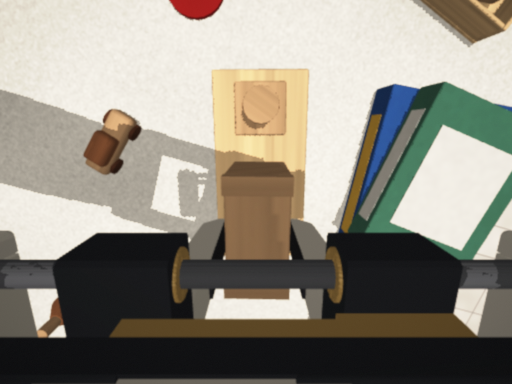

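The wrist view shows the slim tower top near (262,105), the board edges at u≈213 and 308, and the far board end at v≈70. The line sits a few pixels right of my estimate, so I'll measure it from this picture.

```bash
python3 - <<'E'
from h import *
c=np.load("pics/w3.npz"); im=c["pixels"]; S=cv2.cvtColor(im,cv2.COLOR_BGR2HSV)[...,1].astype(int)
print(S[90,200:320:6],S[60:80,225])
L,Rr=[],[]
for v in range(76,200,3):
    w=np.where(S[v,190:330]>70)[0]+190
    w=w[(w>205)&(w<316)]
    if v<150 and len(w): Rr.append((w.max()+.5,v))
    if v<140 and len(w): L.append((w.min()-.5,v))
T=[(u,60+np.argmax(S[60:80,u]>70)-.5) for u in range(220,302,4)]
s=r.observe(); R=Ro.from_rotvec(s["tool_rot"]).as_matrix(); p=np.array(s["eef_pos"])
out={}
for n,P in (("L",L),("R",Rr),("T",T)):
    X=ray(c,P,.012); t=(X-p)@R   # tool frame
    t=t[:,:2]; vx,vy,x0,y0=cv2.fitLine(t.astype(np.float32),cv2.DIST_HUBER,0,.01,.01).ravel()
    print(n,"dir",np.degrees(np.arctan2(vy,vx)).round(2),"pt",round(float(x0),4),round(float(y0),4), "res",np.abs((t-[x0,y0])@[-vy,vx]).mean().round(4))
# slim foot and top, tool frame
for z,uv in ((.024,(260.5,107.5)),(.092,(262,104))): print(z,((ray(c,uv,z)-p)@R).round(4))
E
```

```text
[ 15  13  68  85  90  91 107 111 111 110 113 112 110 111 112  91  91  94
  43  14] [13 13 13 13 13 14 14 14 25 62 93 94 92 92 91 90 91 91 91 91]
L dir -0.72 pt 0.0914 -0.0603 res 0.0003
R dir -0.49 pt 0.0831 0.0677 res 0.0003
T dir 89.04 pt 0.1403 0.0026 res 0.0003
0.024 [[0.0911 0.0044 0.1826]]
0.092 [[0.0903 0.0051 0.1146]]
```

send_rows([
  [[0.4, 0.4, 1.0, 0, 0, -0.01], [0, 0, 3.0, 0, 0, 0], [0, 0, 3.5, 0, 0, 0], [0, 0, 3.5, 0, 0, 0], [0, 0, 2.6, 0, 0, 0]],
])

```text
t: 6.33
eef_pos: [0.6252, 0.0187, 0.0671]
tool_rot: [-1.875, -2.518, 0.002]
ft_force: [-0.7, -0.5, -1.4]
grip_width: 0.04
grasp_force: 19.9
```

send_rows([
  [[0, 0, 1.0, 0, 0, 0], [0, 0, 0, 0, 0, 0], [0, 0, 0, 0, 0, 0], [0, 0, 0, 0, 0, 0], [0, 0, 0, 0, 0, 0]],
])

```text
t: 6.75
eef_pos: [0.6274, 0.0188, 0.0631]
tool_rot: [1.875, 2.518, 0.003]
ft_force: [-0.6, 0.2, -1.7]
grip_width: 0.0398
grasp_force: 19.9
```

```bash
python3 - <<'E'
from h import *
c=snap("wrist","w4"); s=r.observe(); print(s["t"],s["eef_pos"],s["ft_force"])
cv2.imwrite("pics/w4c.png",cv2.resize(c["pixels"][10:210,160:360],None,fx=3,fy=3,interpolation=cv2.INTER_CUBIC))
R=Ro.from_rotvec(s["tool_rot"]).as_matrix(); p=np.array(s["eef_pos"])
for n,X in (("gate topfront",[.0398,0,.022-.068]),("slimtop",[.0858,0,.034-.092+.026]),("foot near edge",[.0518,0,.060-.024])):
    print(n,((proj(c,p+R@np.array(X))-[160,10])*3).round(1))
E
```

```text
6.8 [0.62725776 0.01886039 0.06284354] [ 0.11202912 -0.44013464 -1.04117651]
gate topfront [[291.4 502.5]]
slimtop [[291.6 244.7]]
foot near edge [[291.2 405.4]]
```

View pics/w4c.png

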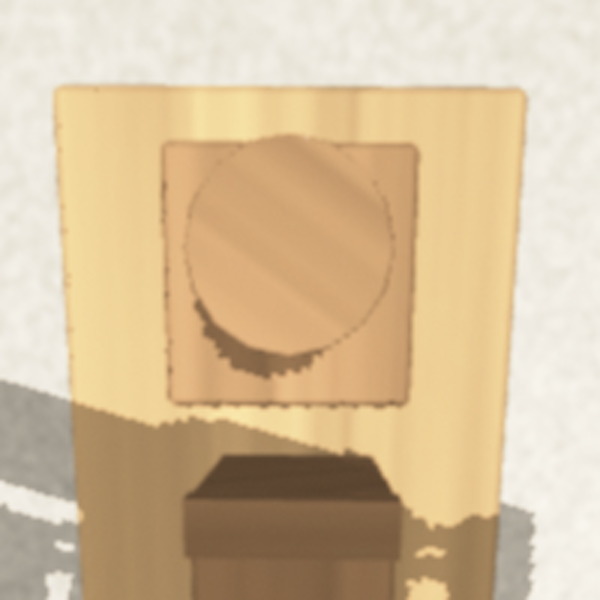

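The slim tower top is at crop (289,244), its foot is centred at u≈289, and the gatehouse front edge is at (293,499). It is centred within about 0.5 mm and parallel, so I'll lower it.

send_rows([
  [[0, -0.05, 1.0, 0, 0, 0], [0, 0, 1.0, 0, 0, 0], [0, 0, 0.5, 0, 0, 0], [0, 0, 0.2, 0, 0, 0], [0, 0, 0, 0, 0, 0]],
])

```text
t: 7.22
eef_pos: [0.6259, 0.0188, 0.0335]
tool_rot: [-1.876, -2.52, -0.0]
ft_force: [1.5, 0.4, 1.6]
grip_width: 0.0397
grasp_force: 20.0
```

send_rows([
  [[0, 0, 0.1, 0, 0, 0], [0, 0, 0, 0, 0, 0], [0, 0, 0, 0, 0, 0], [0, 0, 0, 0, 0, 0]],
])

```text
t: 7.55
eef_pos: [0.6261, 0.0189, 0.0333]
tool_rot: [1.876, 2.52, 0.001]
ft_force: [-1.0, 1.4, 6.1]
grip_width: 0.0399
grasp_force: 20.0
```

send_rows([
  [[0, 0, 0, 0, 0, 0], [0, 0, 0, 0, 0, 0], [0, 0, 0, 0, 0, 0], [0, 0, 0, 0, 0, 0], [0, 0, 0, 0, 0, 0]],
], gripper=0)

```text
t: 7.97
eef_pos: [0.6258, 0.0187, 0.0327]
tool_rot: [-1.876, -2.52, 0.0]
ft_force: [0.6, 0.2, -0.4]
grip_width: 0.0685
grasp_force: 0.0
```

send_rows([
  [[0, 0, 0, 0, 0, 0], [0, 0, 0, 0, 0, 0], [0, 0, -2.0, 0, 0, 0], [0, 0, -4.0, 0, 0, 0], [0, 0, -4.0, 0, 0, 0]],
])

```text
t: 8.38
eef_pos: [0.6249, 0.0187, 0.1329]
tool_rot: [-1.874, -2.518, 0.003]
ft_force: [0.1, -0.5, 0.8]
grip_width: 0.0928
grasp_force: 0.0
```

send_rows([
  [[0, 0, -4.0, 0, 0, 0], [0, 0, -4.0, 0, 0, 0], [0, 0, -2.0, 0, 0, 0], [0, 0, 0, 0, 0, 0], [0, 0, 0, 0, 0, 0]],
])

```text
t: 8.8
eef_pos: [0.6263, 0.0187, 0.234]
tool_rot: [1.875, 2.519, 0.002]
ft_force: [0.0, -0.1, -0.4]
grip_width: 0.0928
grasp_force: 0.0
```

```bash
python3 - <<'E'
from h import *
c=np.load("pics/top0.npz")
# doll: hat centre & base from crop1 (3x): hat (230,343), body base approx (236,348)
q=lambda L:np.array(L)/3+[90,130]-.33
print("doll hat",ray(c,q([(228,345)]),.065), "blob at mid",ray(c,(168,245),.035))
c2=np.load("pics/scene0.npz"); print("scene base proj",proj(c2,[[.402,.289,0],[.402,.289,.072]]))
d=snap("wrist","w5"); cv2.imwrite("pics/w5c.png",cv2.resize(d["pixels"][60:260,160:360],None,fx=2,fy=2))
plan([.40,.288,.22],60,15)
E
```

```text
doll hat [[0.39745788 0.28992628 0.065     ]] blob at mid [[0.39935361 0.28983642 0.035     ]]
scene base proj [[329.77140234 238.30153012]
 [332.84428263 221.19184065]]
t 8.85 q [-0.01  0.    1.5  -0.    1.64 -0.3 ] from [0.6258 0.0187 0.2323] yaw 16.7 dyaw 43.3 total turn [-0.    -0.    -0.756] tilt-z [-3.e-04  0.e+00 -1.e+00]
[[[2.15, -0.93, 0.08, -0.0, -0.0, -0.05], [2.2, -0.82, 0.08, -0.0, -0.0, -0.05], [2.23, -0.71, 0.08, -0.0, -0.0, -0.05], [2.27, -0.59, 0.08, -0.0, -0.0, -0.05], [2.29, -0.48, 0.08, -0.0, -0.0, -0.05]]]
[[[2.31, -0.36, 0.08, -0.0, -0.0, -0.05], [2.33, -0.24, 0.08, -0.0, -0.0, -0.05], [2.34, -0.13, 0.08, -0.0, -0.0, -0.05], [2.34, -0.01, 0.08, -0.0, -0.0, -0.05], [2.34, 0.11, 0.08, -0.0, -0.0, -0.05]]]
[[[2.33, 0.23, 0.08, -0.0, -0.0, -0.05], [2.32, 0.34, 0.08, -0.0, -0.0, -0.05], [2.3, 0.46, 0.08, -0.0, -0.0, -0.05], [2.27, 0.58, 0.08, -0.0, -0.0, -0.05], [2.24, 0.69, 0.08, -0.0, -0.0, -0.05]]]
```

send_rows([
  [[2.5, -1.1, 0, 0, 0, 0], [3.0, -1.3, 0, 0, 0, 0], [3.0, -1.3, 0, 0, 0, 0], [3.0, -1.3, 0, 0, 0, 0], [3.0, -1.3, 0, 0, 0, 0]],
])

```text
t: 9.27
eef_pos: [0.5224, 0.1403, 0.2309]
tool_rot: [-1.875, -2.518, 0.003]
ft_force: [0.5, -0.3, -0.6]
grip_width: 0.0932
grasp_force: 0.0
```

send_rows([
  [[3.0, -1.3, 0, 0, 0, 0], [3.0, -1.3, 0, 0, 0, 0], [3.0, -1.3, 0, 0, 0, 0], [3.0, -1.3, 0, 0, 0, 0], [3.0, -1.3, 0, 0, 0, 0]],
])

```text
t: 9.68
eef_pos: [0.417, 0.2653, 0.2312]
tool_rot: [-1.876, -2.519, 0.003]
ft_force: [0.0, 0.9, -0.3]
grip_width: 0.0931
grasp_force: 0.0
```

send_rows([
  [[2.7, -1.1, 0, 0, 0, 0], [0, 0, 0, 0, 0, 0], [0, 0, 0, 0, 0, 0], [0, 0, 0, 0, 0, 0], [0, 0, 0, 0, 0, 0]],
])

```text
t: 10.1
eef_pos: [0.4007, 0.2866, 0.2321]
tool_rot: [-1.877, -2.519, 0.002]
ft_force: [0.5, -0.3, 0.5]
grip_width: 0.0929
grasp_force: 0.0
```

```bash
python3 - <<'E'
from h import *
d=snap("wrist","w6"); print(proj(d,[[.399,.289,.065],[.399,.289,0]]).round(1)); plan([.399,.289,.22],16.4,1)
E
```

```text
[[256.5 175.5]
 [256.6 168.2]]
t 10.15 q [ 0.57 -0.29  1.76 -0.    1.67  0.28] from [0.4008 0.2866 0.2323] yaw 16.6 dyaw -0.2 total turn [-0.001  0.     0.004] tilt-z [-7.e-04 -6.e-04 -1.e+00]
[[[0.28, -0.1, 1.23, -0.001, 0.0, 0.004]]]
```

View pics/w6.png

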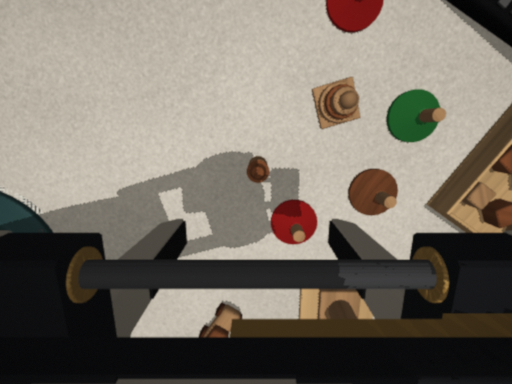

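The wrist view shows the doll at (258,169), nearly on the expected point. The red decoy is at (294,222), clear of the finger paths.

```bash
python3 - <<'E'
from h import *
d=np.load("pics/w6.npz"); im=d["pixels"]; S=cv2.cvtColor(im,cv2.COLOR_BGR2HSV)[...,1]
m=np.zeros(S.shape,np.uint8); m[145:195,235:275]=(S[145:195,235:275]>75)*255
k=max(cv2.findContours(m,0,cv2.CHAIN_APPROX_NONE)[0],key=cv2.contourArea)[:,0]; lo,hi=k.min(0)-.5,k.max(0)+.5
print(lo,hi)
s=r.observe(); R=Ro.from_rotvec(s["tool_rot"]).as_matrix(); p=np.array(s["eef_pos"])
# far base edge (top of image) at z=0 radius 15; near hat edge at z~.062 radius 15.5
u=(lo[0]+hi[0])/2
T=lambda uv,z:((ray(d,uv,z)-p)@R)[0].round(4)
print("from base edge",T((u,lo[1]),0)-[.015,0,0],"from hat edge",T((u,hi[1]),.062)+[.0155,0,0],"lateral mid",T((u,170),.04))
E
```

```text
[246.5 156.5] [269.5 182.5]
from base edge [0.0062 0.0013 0.2323] from hat edge [0.0082 0.0012 0.1703] lateral mid [0.0063 0.0012 0.1923]
```

send_rows([
  [[0.5, 0.1, 2.5, 0, 0, 0], [0, 0, 4.0, 0, 0, 0], [0, 0, 4.0, 0, 0, 0], [0, 0, 4.0, 0, 0, 0], [0, 0, 3.5, 0, 0, 0]],
])

```text
t: 10.57
eef_pos: [0.3998, 0.2912, 0.0503]
tool_rot: [-1.878, -2.518, 0.001]
ft_force: [0.7, 0.0, -0.7]
grip_width: 0.093
grasp_force: 0.0
```

send_rows([
  [[0, 0, 2.5, 0, 0, 0], [0, 0, 1.5, 0, 0, 0], [0, 0, 0.4, 0, 0, 0], [0, 0, 0, 0, 0, 0], [0, 0, 0, 0, 0, 0]],
])

```text
t: 10.98
eef_pos: [0.4006, 0.2923, 0.0099]
tool_rot: [1.877, 2.519, 0.001]
ft_force: [-0.1, -0.1, 0.9]
grip_width: 0.0932
grasp_force: 0.0
```

send_rows([
  [[0, 0, 0, 0, 0, 0], [0, 0, 0, 0, 0, 0], [0, 0, 0, 0, 0, 0], [0, 0, 0, 0, 0, 0], [0, 0, 0, 0, 0, 0]],
], gripper=1, squeeze=12)

```text
t: 11.4
eef_pos: [0.4, 0.2925, 0.0093]
tool_rot: [1.876, 2.52, 0.001]
ft_force: [0.4, -0.8, -0.8]
grip_width: 0.0643
grasp_force: 0.0
```

send_rows([
  [[0, 0, 0, 0, 0, 0], [0, 0, 0, 0, 0, 0], [0, 0, 0, 0, 0, 0], [0, 0, 0, 0, 0, 0], [0, 0, 0, 0, 0, 0]],
])

```text
t: 11.82
eef_pos: [0.3999, 0.2924, 0.0089]
tool_rot: [-1.876, -2.52, 0.0]
ft_force: [0.7, 0.3, 0.7]
grip_width: 0.0309
grasp_force: 0.0
```

send_rows([
  [[0, 0, 0, 0, 0, 0], [0, 0, 0, 0, 0, 0]],
])

```text
t: 11.98
eef_pos: [0.3999, 0.2924, 0.0089]
tool_rot: [-1.876, -2.52, -0.0]
ft_force: [0.1, -0.1, -0.3]
grip_width: 0.0294
grasp_force: 12.0
```

send_rows([
  [[0, 0, -1.5, 0, 0, 0], [0, 0, -4.0, 0, 0, 0], [0, 0, -4.0, 0, 0, 0], [0, 0, -4.0, 0, 0, 0], [0, 0, -4.0, 0, 0, 0]],
])

```text
t: 12.4
eef_pos: [0.3995, 0.2922, 0.1859]
tool_rot: [-1.876, -2.52, 0.0]
ft_force: [0.3, 0.2, -0.7]
grip_width: 0.0298
grasp_force: 12.0
```

send_rows([
  [[0, 0, -1.5, 0, 0, 0], [0, 0, 0, 0, 0, 0], [0, 0, 0, 0, 0, 0], [0, 0, 0, 0, 0, 0]],
])

```text
t: 12.73
eef_pos: [0.3995, 0.2921, 0.1971]
tool_rot: [-1.875, -2.519, 0.003]
ft_force: [0.8, -0.8, -1.5]
grip_width: 0.0293
grasp_force: 12.0
```

```bash
python3 - <<'E'
from h import *
d=snap("wrist","w7"); s=r.observe(); R=Ro.from_rotvec(s["tool_rot"]).as_matrix(); p=np.array(s["eef_pos"])
for h,x in ((.072,0),(.062,.0155),(.062,-.0155),(0,.015),(.045,.015)): print(h,x,((proj(d,p+R@np.array([x,0,.0089-h]))-[190,160])*4).round(1))
cv2.imwrite("pics/w7c.png",cv2.resize(d["pixels"][160:310,190:340],None,fx=4,fy=4,interpolation=cv2.INTER_CUBIC))
plan([.626,.0188,.22],16.7,12)
E
```

```text
0.072 0 [[268.8 394.8]]
0.062 0.0155 [[268.8 256.1]]
0.062 -0.0155 [[268.6 460.5]]
0 0.015 [[268.3 145.2]]
0.045 0.015 [[268.6 219.8]]
t 12.78 q [ 0.58 -0.28  1.81  0.    1.62  0.29] from [0.3994 0.2921 0.1969] yaw 16.7 dyaw 0.0 total turn [-0.003  0.001 -0.001] tilt-z [-0.0023 -0.0015 -1.    ]
[[[-2.72, 1.16, -0.19, -0.0, 0.0, -0.0], [-2.72, 1.16, -0.19, -0.0, 0.0, -0.0], [-2.72, 1.16, -0.19, -0.0, 0.0, -0.0], [-2.72, 1.16, -0.19, -0.0, 0.0, -0.0], [-2.72, 1.16, -0.19, -0.0, 0.0, -0.0]]]
[[[-2.72, 1.16, -0.19, -0.0, 0.0, -0.0], [-2.72, 1.15, -0.19, -0.0, 0.0, -0.0], [-2.72, 1.15, -0.19, -0.0, 0.0, -0.0], [-2.72, 1.15, -0.19, -0.0, 0.0, -0.0], [-2.72, 1.15, -0.19, -0.0, 0.0, -0.0]]]
[[[-2.72, 1.15, -0.19, -0.0, 0.0, -0.0], [-2.72, 1.15, -0.19, -0.0, 0.0, -0.0]]]
```

View pics/w7c.png

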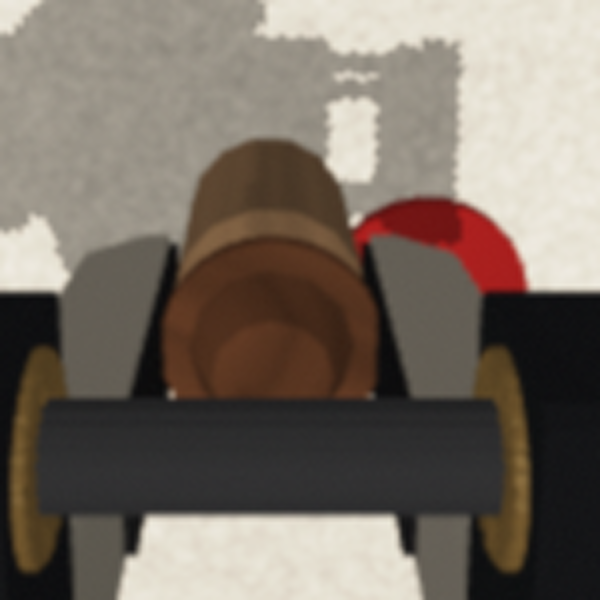

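The crop shows the doll held upright, its base edge at crop (269,138), about 1 mm ahead of the TCP. Next I'll carry it over the gatehouse.

send_rows([
  [[-2.0, 0.9, 0, 0, 0, 0], [-3.0, 1.3, 0, 0, 0, 0], [-3.0, 1.3, 0, 0, 0, 0], [-3.0, 1.3, 0, 0, 0, 0], [-3.0, 1.3, 0, 0, 0, 0]],
])

```text
t: 13.2
eef_pos: [0.4987, 0.1743, 0.1972]
tool_rot: [-1.875, -2.519, 0.003]
ft_force: [0.2, 0.3, -0.6]
grip_width: 0.0293
grasp_force: 12.0
```

send_rows([
  [[-3.0, 1.3, 0, 0, 0, 0], [-3.0, 1.3, 0, 0, 0, 0], [-3.0, 1.3, 0, 0, 0, 0], [-3.0, 1.3, 0, 0, 0, 0], [-3.0, 1.3, 0, 0, 0, 0]],
])

```text
t: 13.62
eef_pos: [0.6041, 0.0492, 0.1969]
tool_rot: [-1.875, -2.518, 0.002]
ft_force: [0.6, -0.0, 0.2]
grip_width: 0.0294
grasp_force: 12.0
```

send_rows([
  [[-2.0, 0.8, 0, 0, 0, 0], [-1.5, 0.4, 1.0, 0, 0, 0], [0, 0, 2.5, 0, 0, 0], [0, 0, 2.5, 0, 0, 0], [0, 0, 1.5, 0, 0, 0]],
])

```text
t: 14.03
eef_pos: [0.6237, 0.0206, 0.1192]
tool_rot: [-1.874, -2.517, 0.004]
ft_force: [-0.1, 0.2, -0.9]
grip_width: 0.0294
grasp_force: 12.0
```

send_rows([
  [[0, 0, 0, 0, 0, 0], [0, 0, 0, 0, 0, 0], [0, 0, 0, 0, 0, 0], [0, 0, 0, 0, 0, 0]],
])

```text
t: 14.37
eef_pos: [0.6259, 0.0209, 0.1256]
tool_rot: [1.874, 2.519, 0.002]
ft_force: [0.4, -0.4, 0.0]
grip_width: 0.0296
grasp_force: 12.0
```

```bash
python3 - <<'E'
from h import *
d=snap("wrist","w8"); s=r.observe(); R=Ro.from_rotvec(s["tool_rot"]).as_matrix(); p=np.array(s["eef_pos"])
plan([.6258,.0194,.081],16.7,1)
dz=p[2]
for n,X in (("doll base far",[.0162,0,.0089]),("gate batt front top",[.0392,0,dz-.080]),("batt inner top edge",[.0282,0,dz-.080]),("slimtop",[.0852,0,dz-.092])):
    print(n,((proj(d,p+R@np.array(X))-[160,40])*3).round(1))
cv2.imwrite("pics/w8c.png",cv2.resize(d["pixels"][40:240,160:360],None,fx=3,fy=3,interpolation=cv2.INTER_CUBIC))
E
```

```text
t 14.42 q [-0.01  0.03  1.64  0.    1.47 -0.3 ] from [0.6259 0.0208 0.1255] yaw 16.7 dyaw 0.0 total turn [ 0.002  0.001 -0.   ] tilt-z [ 0.0021  0.     -1.    ]
[[[-0.13, -0.06, 4.45, 0.002, 0.001, -0.0]]]
doll base far [[291.5 464.5]]
gate batt front top [[291.5 357.3]]
batt inner top edge [[291.5 394.6]]
slimtop [[291.7 188.1]]
```

View pics/w8c.png

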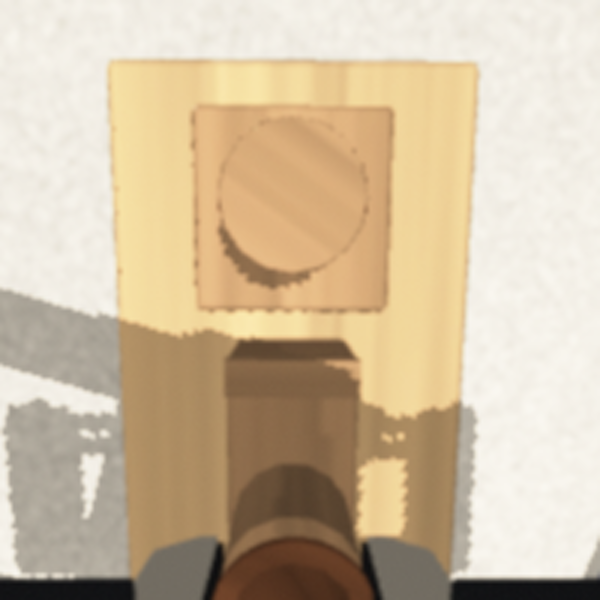

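The crop shows the gatehouse front edge at (291,360), the doll base edge at (294,464) and the slim top at (293,192). I'll correct by −1 mm in x and −0.5 mm in y, then lower.

send_rows([
  [[-0.1, -0.05, 1.0, 0, 0, 0], [0, 0, 1.5, 0, 0, 0], [0, 0, 1.0, 0, 0, 0], [0, 0, 0.5, 0, 0, 0], [0, 0, 0.2, 0, 0, 0]],
])

```text
t: 14.83
eef_pos: [0.6245, 0.0196, 0.0806]
tool_rot: [-1.875, -2.519, 0.002]
ft_force: [-2.8, 0.2, 9.2]
grip_width: 0.0294
grasp_force: 12.0
```

send_rows([
  [[0, 0, 0.1, 0, 0, 0], [0, 0, 0, 0, 0, 0], [0, 0, 0, 0, 0, 0], [0, 0, 0, 0, 0, 0]],
])

```text
t: 15.17
eef_pos: [0.6251, 0.0195, 0.0808]
tool_rot: [-1.876, -2.52, 0.0]
ft_force: [-0.2, -0.6, -0.5]
grip_width: 0.0296
grasp_force: 12.0
```

send_rows([
  [[0, 0, 0.1, 0, 0, 0], [0, 0, 0, 0, 0, 0], [0, 0, 0, 0, 0, 0]],
])

```text
t: 15.42
eef_pos: [0.6254, 0.0195, 0.0805]
tool_rot: [1.876, 2.52, 0.001]
ft_force: [-1.9, 0.1, 4.9]
grip_width: 0.0293
grasp_force: 12.0
```

send_rows([
  [[0, 0, 0, 0, 0, 0], [0, 0, 0, 0, 0, 0], [0, 0, 0, 0, 0, 0], [0, 0, 0, 0, 0, 0], [0, 0, 0, 0, 0, 0]],
], gripper=0)

```text
t: 15.83
eef_pos: [0.6251, 0.0196, 0.0798]
tool_rot: [-1.876, -2.52, 0.0]
ft_force: [-0.1, 0.7, 0.2]
grip_width: 0.0586
grasp_force: 0.0
```

send_rows([
  [[0, 0, 0, 0, 0, 0], [0, 0, 0, 0, 0, 0], [0, 0, -2.0, 0, 0, 0], [0, 0, -4.0, 0, 0, 0], [0, 0, -4.0, 0, 0, 0]],
])

```text
t: 16.25
eef_pos: [0.6243, 0.0196, 0.1799]
tool_rot: [-1.875, -2.518, 0.003]
ft_force: [1.1, 0.2, 0.3]
grip_width: 0.0902
grasp_force: 0.0
```

send_rows([
  [[0, 0, -4.0, 0, 0, 0], [0, 0, -2.0, 0, 0, 0], [0, 0, -1.0, 0, 0, 0], [0, 0, 0, 0, 0, 0], [0, 0, 0, 0, 0, 0]],
])

```text
t: 16.67
eef_pos: [0.625, 0.0195, 0.2485]
tool_rot: [-1.875, -2.519, 0.001]
ft_force: [0.4, -0.3, -1.1]
grip_width: 0.0931
grasp_force: 0.0
```

```bash
python3 - <<'E'
from h import *
d=snap("wrist","w9"); cv2.imwrite("pics/w9c.png",cv2.resize(d["pixels"][60:300,130:390],None,fx=2,fy=2,interpolation=cv2.INTER_CUBIC))
plan([.5835,.3015,.25],16.7,11)
E
```

```text
t 16.72 q [-0.01  0.    1.47  0.    1.67 -0.3 ] from [0.6247 0.0196 0.2476] yaw 16.7 dyaw 0.0 total turn [-0.002 -0.001 -0.   ] tilt-z [-0.0025  0.     -1.    ]
[[[2.56, 0.38, -0.02, -0.0, -0.0, -0.0], [2.56, 0.38, -0.02, -0.0, -0.0, -0.0], [2.56, 0.38, -0.02, -0.0, -0.0, -0.0], [2.56, 0.38, -0.02, -0.0, -0.0, -0.0], [2.56, 0.38, -0.02, -0.0, -0.0, -0.0]]]
[[[2.56, 0.38, -0.02, -0.0, -0.0, -0.0], [2.56, 0.38, -0.02, -0.0, -0.0, -0.0], [2.56, 0.38, -0.02, -0.0, -0.0, -0.0], [2.56, 0.38, -0.02, -0.0, -0.0, -0.0], [2.56, 0.38, -0.02, -0.0, -0.0, -0.0]]]
[[[2.56, 0.38, -0.02, -0.0, -0.0, -0.0]]]
```

View pics/w9c.png

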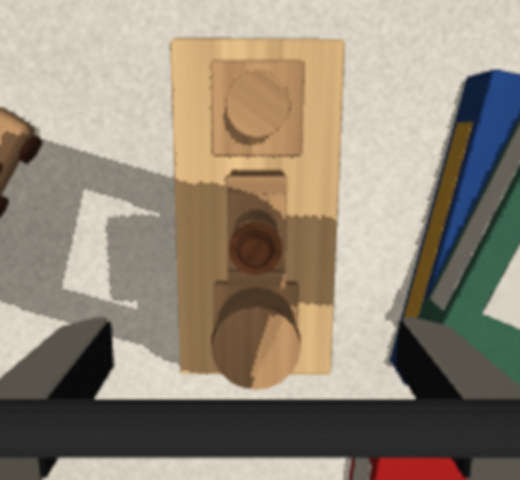

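The doll stands upright on the gatehouse at crop (257,247), between the battlements and in line with the towers. Next is the wide brown roof.

send_rows([
  [[2.0, 0.3, 0, 0, 0, 0], [3.0, 0.5, 0, 0, 0, 0], [3.0, 0.5, 0, 0, 0, 0], [3.0, 0.5, 0, 0, 0, 0], [3.0, 0.5, 0, 0, 0, 0]],
])

```text
t: 17.13
eef_pos: [0.6061, 0.1614, 0.2474]
tool_rot: [-1.875, -2.518, 0.004]
ft_force: [-0.5, -0.7, 0.0]
grip_width: 0.093
grasp_force: 0.0
```

send_rows([
  [[3.0, 0.5, 0, 0, 0, 0], [3.0, 0.5, 0, 0, 0, 0], [3.0, 0.5, 0, 0, 0, 0], [3.0, 0.5, 0, 0, 0, 0], [2.0, 0.3, 0, 0, 0, 0]],
])

```text
t: 17.55
eef_pos: [0.5877, 0.3032, 0.2471]
tool_rot: [-1.873, -2.52, 0.004]
ft_force: [-0.3, 0.4, -1.1]
grip_width: 0.093
grasp_force: 0.0
```

send_rows([
  [[0.3, 0, 0, 0, 0, 0], [0, 0, 0, 0, 0, 0], [0, 0, 0, 0, 0, 0], [0, 0, 0, 0, 0, 0], [0, 0, 0, 0, 0, 0]],
])

```text
t: 17.97
eef_pos: [0.5883, 0.3027, 0.2497]
tool_rot: [-1.877, -2.519, 0.0]
ft_force: [1.1, -0.1, -0.2]
grip_width: 0.0929
grasp_force: 0.0
```

```bash
cat >> h.py <<'E'
def tool(c,uv,z):
    s=r.observe(); R=Ro.from_rotvec(s["tool_rot"]).as_matrix(); return (ray(c,uv,z)-np.array(s["eef_pos"]))@R
def wood(c,pt,rad,z,lo,hi):
    """darkish-brown hue mask near expected pixel -> biggest contour -> tool-frame points at height z"""
    h=cv2.cvtColor(c["pixels"],cv2.COLOR_BGR2HSV); m=cv2.inRange(h,lo,hi); g=np.zeros_like(m); cv2.circle(g,tuple(int(v) for v in pt),rad,255,-1); m&=g
    m=cv2.morphologyEx(m,cv2.MORPH_CLOSE,np.ones((5,5)))
    k=max(cv2.findContours(m,0,cv2.CHAIN_APPROX_NONE)[0],key=cv2.contourArea)[:,0]; return k,tool(c,k,z)
E
python3 - <<'E'
from h import *
d=snap("wrist","w10"); e=proj(d,[.586,.304,.006])[0]; print(e,r.observe()["eef_pos"])
h=cv2.cvtColor(d["pixels"],cv2.COLOR_BGR2HSV); i,j=int(e[1]),int(e[0]); print(h[i-60:i+61:10,j].tolist()); print(h[i,j-60:j+61:10].tolist())
k,t=wood(d,e,60,.006,(3,110,20),(16,255,140)); print(k.min(0),k.max(0),cv2.minEnclosingCircle(t[:,:2].astype(np.float32)),cv2.fitEllipse(t[:,:2].astype(np.float32)))
E
```

```text
[255.9777911  167.68777265] [0.58826618 0.30283294 0.24982803]
[[20, 26, 205], [20, 26, 205], [19, 25, 215], [19, 27, 207], [11, 163, 116], [11, 160, 70], [14, 122, 109], [15, 123, 106], [11, 160, 67], [19, 28, 144], [19, 30, 138], [19, 31, 140], [19, 29, 139]]
[[19, 30, 136], [19, 30, 136], [20, 28, 135], [21, 30, 137], [11, 162, 74], [11, 166, 77], [14, 122, 109], [11, 162, 113], [11, 163, 97], [19, 29, 170], [20, 25, 212], [20, 26, 219], [20, 24, 219]]
[234 144] [279 188] ((0.003504806198179722, -0.0009312930051237345), 0.03712395206093788) ((0.0036699501797556877, -0.0009799858089536428), (0.07231313735246658, 0.07242580503225327), 178.34097290039062)
```

send_rows([
  [[0.35, -0.1, 2.5, 0, 0, 0], [0, 0, 4.0, 0, 0, 0], [0, 0, 4.0, 0, 0, 0], [0, 0, 4.0, 0, 0, 0], [0, 0, 3.5, 0, 0, 0]],
])

```text
t: 18.43
eef_pos: [0.5856, 0.306, 0.0675]
tool_rot: [-1.877, -2.519, 0.001]
ft_force: [0.6, 0.3, 0.1]
grip_width: 0.0932
grasp_force: 0.0
```

send_rows([
  [[0, 0, 2.0, 0, 0, 0], [0, 0, 0.8, 0, 0, 0], [0, 0, 0, 0, 0, 0], [0, 0, 0, 0, 0, 0], [0, 0, 0, 0, 0, 0]],
])

```text
t: 18.85
eef_pos: [0.5871, 0.3072, 0.0443]
tool_rot: [1.875, 2.519, 0.004]
ft_force: [-0.4, 0.4, 0.9]
grip_width: 0.0931
grasp_force: 0.0
```

```bash
python3 - <<'E'
from h import *
s=r.observe(); print(s["eef_pos"],s["ft_force"])
d=snap("wrist","w11")
e=proj(d,np.array(s["eef_pos"])*[1,1,0]+[0,0,.006])[0]; print(e)
k,t=wood(d,e,130,.006,(3,110,20),(16,255,140)); print(k.min(0),k.max(0))
# far edge of underside rim
i=k[:,1].argmin(); print("far edge tool",tool(d,k[i],.008)-[.038,0,0], "sides",tool(d,k[k[:,0].argmin()],.006),tool(d,k[k[:,0].argmax()],.006))
E
```

```text
[0.58708198 0.30719488 0.04427065] [-0.37686337  0.43387801  0.94201417]
[257.03245368 204.41291503]
[213 163] [298 245]
far edge tool [[-0.00110783 -0.00607681  0.03626362]] sides [[ 0.0012217  -0.03899272  0.03814984]] [[-0.00063277  0.03616928  0.03837053]]
```

send_rows([
  [[0, -0.1, 0.3, 0, 0, 0], [0, 0, 0, 0, 0, 0], [0, 0, 0, 0, 0, 0]],
])

```text
t: 19.15
eef_pos: [0.5851, 0.3067, 0.0393]
tool_rot: [1.876, 2.52, 0.001]
ft_force: [-0.2, -0.2, -0.2]
grip_width: 0.0932
grasp_force: 0.0
```

send_rows([
  [[0, 0, 0, 0, 0, 0], [0, 0, 0, 0, 0, 0], [0, 0, 0, 0, 0, 0], [0, 0, 0, 0, 0, 0], [0, 0, 0, 0, 0, 0]],
], gripper=1, squeeze=25)

```text
t: 19.57
eef_pos: [0.5851, 0.3066, 0.0389]
tool_rot: [-1.876, -2.52, 0.0]
ft_force: [0.2, 0.7, 0.5]
grip_width: 0.0642
grasp_force: 0.0
```

send_rows([
  [[0, 0, 0, 0, 0, 0], [0, 0, 0, 0, 0, 0], [0, 0, 0, 0, 0, 0], [0, 0, 0, 0, 0, 0], [0, 0, 0, 0, 0, 0]],
])

```text
t: 19.98
eef_pos: [0.5851, 0.3067, 0.039]
tool_rot: [-1.876, -2.52, -0.0]
ft_force: [-0.1, 0.3, -0.5]
grip_width: 0.0308
grasp_force: 0.0
```

send_rows([
  [[0, 0, 0, 0, 0, 0], [0, 0, 0, 0, 0, 0], [0, 0, 0, 0, 0, 0], [0, 0, 0, 0, 0, 0], [0, 0, 0, 0, 0, 0]],
])

```text
t: 20.4
eef_pos: [0.5851, 0.3066, 0.0389]
tool_rot: [-1.876, -2.52, -0.0]
ft_force: [-0.1, 0.9, 0.4]
grip_width: 0.0011
grasp_force: 0.0
```

send_rows([
  [[0, 0, -1.5, 0, 0, 0], [0, 0, -4.0, 0, 0, 0], [0, 0, -4.0, 0, 0, 0], [0, 0, -4.0, 0, 0, 0], [0, 0, -4.0, 0, 0, 0]],
])

```text
t: 20.82
eef_pos: [0.5847, 0.3065, 0.2173]
tool_rot: [1.876, 2.52, 0.001]
ft_force: [0.6, -0.0, -0.7]
grip_width: 0.0002
grasp_force: 0.0
```

send_rows([
  [[0, 0, -4.0, 0, 0, 0], [0, 0, 0, 0, 0, 0], [0, 0, 0, 0, 0, 0], [0, 0, 0, 0, 0, 0], [0, 0, 0, 0, 0, 0]],
])

```text
t: 21.23
eef_pos: [0.5846, 0.3064, 0.2527]
tool_rot: [-1.875, -2.519, 0.003]
ft_force: [-0.0, 0.1, -0.9]
grip_width: 0.0003
grasp_force: 0.0
```

```bash
cat >> h.py <<'E'
def held(f,rim,zoff):
    """rim radius, zoff: tool z of the rim's top edge (8 mm over underside) -> centre estimate of held roof, tool frame"""
    d=snap("wrist",f); s=r.observe(); R=Ro.from_rotvec(s["tool_rot"]).as_matrix(); p=np.array(s["eef_pos"])
    P=lambda x,y,z:proj(d,p+R@np.array([x,y,z]))[0]
    c0=P(0,0,zoff); print("centre px",c0.round(1),"far/near/left/right",[P(*v,zoff).round(1).tolist() for v in ((rim,0),(-rim,0),(0,-rim),(0,rim))])
    k,_=wood(d,c0,int(1.5*(P(0,rim,zoff)-c0)[0]),0,(3,110,20),(16,255,140)); print("mask",k.min(0)-.5,k.max(0)+.5)
    z=p[2]-zoff; i=k[:,1].argmin(); print("far",tool(d,[k[:,0].mean(),k[i,1]-.5],z)-[rim,0,0]); l=k[:,0].argmin(); q=k[:,0].argmax()
    print("sides",tool(d,k[l]-[.5,0],z),tool(d,k[q]+[.5,0],z))
E
python3 - <<'E'
from h import *
held("w12",.038,.041-.004)
plan([.6497,-.0597,.27],16.7,1)
E
```

```text
centre px [257.2 204.8] far/near/left/right [[257.2, 161.7], [257.1, 244.6], [214.0, 204.7], [300.3, 204.8]]
mask [235.5 146.5] [280.5 191.5]
far [[0.01267406 0.00075957 0.03698468]]
sides [[ 0.03513833 -0.01844013  0.03703056]] [[0.02744466 0.01994313 0.03694936]]
t 21.28 q [0.44 0.08 1.39 0.   1.68 0.15] from [0.5847 0.3064 0.2525] yaw 16.7 dyaw 0.0 total turn [-0.002  0.    -0.001] tilt-z [-2.e-03 -9.e-04 -1.e+00]
[[[-36.94, -4.28, -1.73, -0.002, 0.0, -0.001]]]
```

The grip closed on nothing (width 0). I'll look at both close pictures side by side before retrying.

```bash
python3 - <<'E'
from h import *
a=np.load("pics/w11.npz")["pixels"][120:320,160:360]; c=np.load("pics/w12.npz"); b=c["pixels"][120:320,160:360]
cv2.imwrite("pics/pair1.png",cv2.resize(np.hstack([a,b]),None,fx=2,fy=2,interpolation=cv2.INTER_CUBIC))
k,t=wood(c,(258,170),60,.006,(3,110,20),(16,255,140)); s=r.observe();R=Ro.from_rotvec(s["tool_rot"]).as_matrix()
m=cv2.minEnclosingCircle(t[:,:2].astype(np.float32)); print(m,np.array(s["eef_pos"])+R@[*m[0],0])
E
```

```text
((-0.0009078460279852152, 0.0016571776941418648), 0.036925170570611954) [0.58652607 0.30601885 0.25248301]
```

View pics/pair1.png

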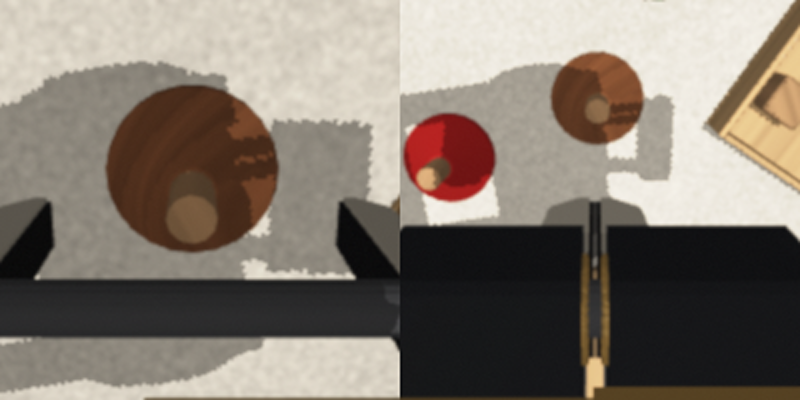

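```bash
python3 - <<'E'
from h import *
d=np.load("pics/w11.npz"); p=np.array([.58708,.30719,.04427]); R=Ro.from_rotvec([1.875,2.519,.004]).as_matrix()
T=lambda uv,z:((ray(d,uv,z)-p)@R)[0].round(4)
print("cam in tool",((-d["R"].T@d["t"]-p)@R).round(4),"axis",(R.T@d["R"][2]).round(3))
print("knob top",T((256,229),.064),"if z=.05",T((256,229),.05),"disc ctr",T((255.8,204.5),.008),"apex ring",T((256,213),.034))
for y in (-.0465,.0465): print("tip px",((proj(d,p+R@[0,y,0])-[160,120])*2).round(1))
k,t=wood(d,(257,204),130,.006,(3,110,20),(16,255,140)); print("r",cv2.minEnclosingCircle(((ray(d,k,.006)-p)@R)[:,:2].astype(np.float32)))
E
```

```text
cam in tool [ 0.0672 -0.0002 -0.192 ] axis [-0.243  0.001  0.97 ]
knob top [-0.0004 -0.0008 -0.0197] if z=.05 [-0.0059 -0.0009 -0.0057] disc ctr [ 0.0005 -0.0012  0.0363] apex ring [ 0.0012 -0.0009  0.0103]
tip px [[ 70.  197.4]]
tip px [[318.8 197.5]]
r ((-0.0010672294301912189, -0.0012842327123507857), 0.038176052272319794)
```

The right half shows the roof unmoved at crop (597,98). The fingertips at crop (50,228) and (338,228) of the left half appear about 28 mm higher than the reported TCP, so the fingers closed above the 64 mm knob. I'll go lower, half open and in steps, watching the force.

send_rows([
  [[0, 0.1, 3.0, 0, 0, 0], [0, 0, 4.0, 0, 0, 0], [0, 0, 4.0, 0, 0, 0], [0, 0, 4.0, 0, 0, 0], [0, 0, 2.0, 0, 0, 0]],
], gripper=0.5)

```text
t: 21.7
eef_pos: [0.5837, 0.3058, 0.0774]
tool_rot: [-1.874, -2.517, 0.009]
ft_force: [-0.4, -0.2, 0.2]
grip_width: 0.0288
grasp_force: 0.0
```

send_rows([
  [[0, 0, 1.5, 0, 0, 0], [0, 0, 1.5, 0, 0, 0], [0, 0, 1.0, 0, 0, 0], [0, 0, 0.5, 0, 0, 0], [0, 0, 0, 0, 0, 0]],
])

```text
t: 22.12
eef_pos: [0.586, 0.3069, 0.0385]
tool_rot: [-1.876, -2.52, 0.001]
ft_force: [-0.6, -0.3, -0.0]
grip_width: 0.0465
grasp_force: 0.0
```

send_rows([
  [[0, 0, 0.5, 0, 0, 0], [0, 0, 0, 0, 0, 0], [0, 0, 0, 0, 0, 0]],
])

```text
t: 22.37
eef_pos: [0.5863, 0.3071, 0.0346]
tool_rot: [1.876, 2.52, 0.001]
ft_force: [0.3, 0.9, 0.3]
grip_width: 0.0467
grasp_force: 0.0
```

send_rows([
  [[0, 0, 0.5, 0, 0, 0], [0, 0, 0.2, 0, 0, 0], [0, 0, 0, 0, 0, 0]],
])

```text
t: 22.62
eef_pos: [0.5858, 0.3068, 0.0264]
tool_rot: [-1.876, -2.52, 0.001]
ft_force: [-0.2, 0.4, 0.1]
grip_width: 0.0465
grasp_force: 0.0
```

send_rows([
  [[0, 0, 0.5, 0, 0, 0], [0, 0, 0, 0, 0, 0], [0, 0, 0, 0, 0, 0]],
])

```text
t: 22.87
eef_pos: [0.5859, 0.3068, 0.0216]
tool_rot: [-1.876, -2.52, 0.001]
ft_force: [0.9, 0.2, -0.4]
grip_width: 0.0468
grasp_force: 0.0
```

```bash
python3 - <<'E'
from h import *
d=snap("wrist","w13"); s=r.observe(); print(s["eef_pos"],s["ft_force"],s["grip_width"])
cv2.imwrite("pics/w13c.png",cv2.resize(d["pixels"][130:330,160:360],None,fx=3,fy=3,interpolation=cv2.INTER_CUBIC))
p=np.array(s["eef_pos"]);R=Ro.from_rotvec(s["tool_rot"]).as_matrix()
h=cv2.cvtColor(d["pixels"],cv2.COLOR_BGR2HSV)
# black inner pads: u extent of black pixels by row
for v in range(205,262,4):
    row=d["pixels"][v,180:335].max(1); print(v,"".join("#" if a<28 else ("g" if h[v,180+i,1]<60 else ".") for i,a in enumerate(row))[::2])
for z in (0,-.01,-.02,-.03): print(z,[proj(d,p+R@[x,.0232,z])[0].round(0).tolist() for x in (.0075,-.0075)])
E
```

```text
[0.58600734 0.30687359 0.02183732] [0.1543108  0.37700407 0.26802535] 0.046713830168931825
205 gggggggggggggggg..............................................gggggggggggggggg
209 ggggggggggggggg................................................ggggggggggggggg
213 ggggggggggggggg................................................ggggggggggggggg
217 gggggggggggggggg...............................................ggggggggggggggg
221 gggggggggggggggggggg......................................gggggggggggggggggggg
225 gggggggggggggggggggg#....................................##ggggggggggggggggggg
229 ggggggggggggggggggg##....................................##ggggggggggggggggggg
233 gggggggggggggggggg###....................................###gggggggggggggggggg
237 ggggggggggggggggg####....................................####ggggggggggggggggg
241 gggggggggggggggg#####....................................#####gggggggggggggggg
245 ggggggggggggggg#####ggg.................................gg#####ggggggggggggggg
249 ggggggggggggggg#####ggggg............................ggggg#####ggggggggggggggg
253 gggggggggggggg#####gggggggggg....................gggggggggg#####gggggggggggggg
257 ggggggggggggg######ggggggggggggggggg......ggggggggggggggggg######ggggggggggggg
261 gggggggggggggggggggggggggggggggggggggggggggggggggggggggggggggggggggggggggggggg
0 [[289.0, 209.0], [288.0, 228.0]]
-0.01 [[290.0, 214.0], [290.0, 233.0]]
-0.02 [[292.0, 218.0], [291.0, 239.0]]
-0.03 [[294.0, 223.0], [293.0, 245.0]]
```

The visible pad corners (v≈222 front, ≈244 back) confirm that the real tips end about 28 mm above the reported TCP. I'll lower another 1 cm and grip.

send_rows([
  [[0, 0, 0.5, 0, 0, 0], [0, 0, 0.5, 0, 0, 0], [0, 0, 0, 0, 0, 0], [0, 0, 0, 0, 0, 0]],
])

```text
t: 23.25
eef_pos: [0.5858, 0.3068, 0.0114]
tool_rot: [-1.876, -2.52, 0.001]
ft_force: [0.1, 0.2, -0.5]
grip_width: 0.0463
grasp_force: 0.0
```

send_rows([
  [[0, 0, 0, 0, 0, 0], [0, 0, 0, 0, 0, 0], [0, 0, 0, 0, 0, 0], [0, 0, 0, 0, 0, 0], [0, 0, 0, 0, 0, 0]],
], gripper=1, squeeze=20)

```text
t: 23.67
eef_pos: [0.5861, 0.3069, 0.0121]
tool_rot: [1.876, 2.52, 0.0]
ft_force: [-1.4, -0.5, 0.5]
grip_width: 0.0175
grasp_force: 5.1
```

send_rows([
  [[0, 0, 0, 0, 0, 0], [0, 0, 0, 0, 0, 0]],
])

```text
t: 23.83
eef_pos: [0.5861, 0.3069, 0.012]
tool_rot: [1.876, 2.52, 0.0]
ft_force: [-1.3, -0.1, 1.5]
grip_width: 0.0176
grasp_force: 20.0
```

The knob is held (17.6 mm). Next I'll lift and measure the roof in hand.

send_rows([
  [[0, 0, -1.0, 0, 0, 0], [0, 0, -3.0, 0, 0, 0], [0, 0, -4.0, 0, 0, 0], [0, 0, -4.0, 0, 0, 0], [0, 0, -4.0, 0, 0, 0]],
])

```text
t: 24.25
eef_pos: [0.5856, 0.3067, 0.1745]
tool_rot: [-1.876, -2.52, 0.0]
ft_force: [0.8, 0.3, -2.3]
grip_width: 0.0175
grasp_force: 20.0
```

send_rows([
  [[0, 0, -4.0, 0, 0, 0], [0, 0, -3.0, 0, 0, 0], [0, 0, 0, 0, 0, 0], [0, 0, 0, 0, 0, 0], [0, 0, 0, 0, 0, 0]],
])

```text
t: 24.67
eef_pos: [0.5858, 0.3068, 0.2412]
tool_rot: [-1.876, -2.52, 0.001]
ft_force: [-0.4, 0.7, -0.9]
grip_width: 0.0177
grasp_force: 20.0
```

```bash
python3 - <<'E'
from h import *
held("w14",.038,.012-.008)
d=np.load("pics/w14.npz"); s=r.observe(); R=Ro.from_rotvec(s["tool_rot"]).as_matrix(); p=np.array(s["eef_pos"]); P=lambda x,y,z:proj(d,p+R@np.array([x,y,z]))[0].round(1)
print("underside edge far/left/right",P(.038,0,.012),P(0,-.038,.012),P(0,.038,.012), s["grip_width"])
plan([.6497,-.0597,.25],16.7,1)
E
```

```text
centre px [257.  216.7] far/near/left/right [[257.0, 167.4], [257.0, 261.9], [207.3, 216.7], [306.7, 216.8]]
mask [207.5 168.5] [305.5 259.5]
far [[-8.38415733e-04  5.78499976e-05  3.98788125e-03]]
sides [[ 0.00217066 -0.03776386  0.00407492]] [[0.00064039 0.03705326 0.00392562]]
underside edge far/left/right [257.  165.8] [209.1 213.5] [304.9 213.5] 0.017580362631797023
t 24.72 q [ 0.44  0.08  1.41 -0.    1.66  0.15] from [0.5856 0.3067 0.2405] yaw 16.7 dyaw 0.0 total turn [-0.002  0.    -0.   ] tilt-z [-1.8e-03 -9.0e-04 -1.0e+00]
[[[-36.94, -4.38, -0.93, -0.002, 0.0, -0.0]]]
```

```bash
python3 - <<'E'
from h import *
d=np.load("pics/w9.npz"); p=np.array([.6248,.0195,.2478]); R=Ro.from_rotvec([-1.875,-2.519,.001]).as_matrix()
q=lambda a:np.array(a)/2+[130,60]-.25
# thick top: left 213,right 300 @v~345, bottom 388 ; slim: left 225 right 291 top 68 bottom 138
for n,pts,z in (("thick L/R/near",[(213,343),(300,343),(256.5,388)],.077),("slim top L/R/far",[(225,104),(291,104),(258,68)],.092),("slim foot corners far",[(212,60),(303,60),(212,155),(302,155)],.024)):
    t=(ray(d,q(pts),z)-p)@R; print(n,t[:,:2].round(4).tolist())
for n,uv,z in (("thick",(256.5,344),.077),("slim",(258,104),.092),("doll",(256,247),.135)): 
    X=ray(d,q([uv]),z)[0]; print(n,X.round(4))
E
```

```text
thick L/R/near [[-0.079, -0.0296], [-0.0789, 0.0327], [-0.1141, 0.0016]]
slim top L/R/far [[0.0843, -0.0181], [0.0843, 0.0225], [0.1052, 0.0021]]
slim foot corners far [[0.1181, -0.0307], [0.1181, 0.0351], [0.0508, -0.0319], [0.0509, 0.0358]]
thick [ 0.6489 -0.0564  0.077 ]
slim [0.6025 0.1009 0.092 ]
doll [0.6246 0.023  0.135 ]
```

send_rows([
  [[-2.0, -0.2, 0, 0, 0, 0], [-3.0, -0.4, 0, 0, 0, 0], [-3.0, -0.4, -0.2, 0, 0, 0], [-3.0, -0.4, -0.2, 0, 0, 0], [-3.0, -0.4, -0.2, 0, 0, 0]],
])

```text
t: 25.13
eef_pos: [0.6085, 0.1663, 0.2462]
tool_rot: [-1.874, -2.519, 0.003]
ft_force: [-0.0, 0.6, -1.4]
grip_width: 0.0173
grasp_force: 20.0
```

send_rows([
  [[-3.0, -0.4, 0, 0, 0, 0], [-3.0, -0.4, 0, 0, 0, 0], [-3.0, -0.4, 0, 0, 0, 0], [-3.0, -0.4, 0, 0, 0, 0], [-3.0, -0.4, 0, 0, 0, 0]],
])

```text
t: 25.55
eef_pos: [0.6324, 0.0167, 0.2462]
tool_rot: [-1.875, -2.518, 0.002]
ft_force: [0.1, -0.3, -0.9]
grip_width: 0.0175
grasp_force: 20.0
```

send_rows([
  [[-3.0, -0.3, 0, 0, 0, 0], [-3.0, -0.2, 0, 0, 0, 0], [-1.8, -0.1, 0, 0, 0, 0], [0, 0, 0, 0, 0, 0], [0, 0, 0, 0, 0, 0]],
])

```text
t: 25.97
eef_pos: [0.6491, -0.0588, 0.2462]
tool_rot: [-1.876, -2.517, 0.002]
ft_force: [0.0, -0.3, -1.2]
grip_width: 0.0174
grasp_force: 20.0
```

send_rows([
  [[0, 0, 0, 0, 0, 0], [0, 0, 0, 0, 0, 0], [0, 0, 0, 0, 0, 0]],
])

```text
t: 26.22
eef_pos: [0.6493, -0.0572, 0.2478]
tool_rot: [-1.874, -2.521, 0.0]
ft_force: [0.0, 0.3, -1.1]
grip_width: 0.0175
grasp_force: 20.0
```

send_rows([
  [[-0.1, 0, 2.0, 0, 0, 0], [0, 0, 3.5, 0, 0, 0], [0, 0, 3.5, 0, 0, 0], [0, 0, 3.0, 0, 0, 0], [0, 0, 2.0, 0, 0, 0]],
])

```text
t: 26.63
eef_pos: [0.6486, -0.0583, 0.1045]
tool_rot: [-1.873, -2.519, 0.002]
ft_force: [0.5, 0.3, -1.6]
grip_width: 0.0177
grasp_force: 20.0
```

send_rows([
  [[0, 0, 1.0, 0, 0, 0], [0, 0, 0.5, 0, 0, 0], [0, 0, 0, 0, 0, 0], [0, 0, 0, 0, 0, 0], [0, 0, 0, 0, 0, 0]],
])

```text
t: 27.05
eef_pos: [0.6505, -0.0592, 0.0948]
tool_rot: [1.875, 2.519, 0.002]
ft_force: [0.0, 0.7, 0.4]
grip_width: 0.0172
grasp_force: 20.0
```

send_rows([
  [[0, 0, 0.2, 0, 0, 0], [0, 0, 0, 0, 0, 0], [0, 0, 0, 0, 0, 0], [0, 0, 0, 0, 0, 0]],
])

```text
t: 27.38
eef_pos: [0.6498, -0.0592, 0.0912]
tool_rot: [1.876, 2.52, 0.0]
ft_force: [-0.2, -0.0, -0.9]
grip_width: 0.0176
grasp_force: 20.0
```

send_rows([
  [[0.1, 0, 0.1, 0, 0, 0], [0, 0, 0.1, 0, 0, 0], [0, 0, 0, 0, 0, 0], [0, 0, 0, 0, 0, 0]],
])

```text
t: 27.72
eef_pos: [0.6495, -0.0582, 0.0891]
tool_rot: [1.876, 2.52, 0.0]
ft_force: [-0.3, 0.3, 0.4]
grip_width: 0.0175
grasp_force: 20.0
```

send_rows([
  [[0, 0, 0.1, 0, 0, 0], [0, 0, 0, 0, 0, 0], [0, 0, 0, 0, 0, 0]],
])

```text
t: 27.97
eef_pos: [0.6496, -0.0582, 0.089]
tool_rot: [1.876, 2.52, 0.001]
ft_force: [-4.6, 1.0, 8.8]
grip_width: 0.0174
grasp_force: 20.0
```

send_rows([
  [[0, 0, 0, 0, 0, 0], [0, 0, 0, 0, 0, 0], [0, 0, 0, 0, 0, 0], [0, 0, 0, 0, 0, 0], [0, 0, 0, 0, 0, 0]],
], gripper=0.5)

```text
t: 28.38
eef_pos: [0.6494, -0.0583, 0.0877]
tool_rot: [-1.876, -2.52, 0.0]
ft_force: [-0.2, -0.5, 0.0]
grip_width: 0.0446
grasp_force: 0.0
```

send_rows([
  [[0, 0, -1.0, 0, 0, 0], [0, 0, -3.0, 0, 0, 0], [0, 0, -4.0, 0, 0, 0], [0, 0, -4.0, 0, 0, 0], [0, 0, -3.0, 0, 0, 0]],
])

```text
t: 28.8
eef_pos: [0.6496, -0.0583, 0.2425]
tool_rot: [1.874, 2.518, 0.002]
ft_force: [0.3, -0.2, -0.5]
grip_width: 0.0466
grasp_force: 0.0
```

send_rows([
  [[0, 0, 0, 0, 0, 0], [0, 0, 0, 0, 0, 0], [0, 0, 0, 0, 0, 0], [0, 0, 0, 0, 0, 0]],
])

```text
t: 29.13
eef_pos: [0.649, -0.0582, 0.2366]
tool_rot: [-1.875, -2.519, 0.001]
ft_force: [0.1, 0.2, -0.7]
grip_width: 0.0465
grasp_force: 0.0
```

```bash
python3 - <<'E'
from h import *
d=snap("wrist","w15"); s=r.observe(); R=Ro.from_rotvec(s["tool_rot"]).as_matrix(); p=np.array(s["eef_pos"])
e=proj(d,[.65,-.0594,.083])[0]
k,t=wood(d,e,75,.083,(3,110,20),(16,255,140)); m=cv2.minEnclosingCircle(t[:,:2].astype(np.float32)); print(e,k.min(0),k.max(0),m,p+R@[*m[0],0])
plan([.381,-.297,.25],16.7,1)
# visible-tower overhang: save a crop
cv2.imwrite("pics/w15c.png",cv2.resize(d["pixels"][40:280,130:390],None,fx=2,fy=2))
E
```

```text
[257.74242414 180.68175475] [229 151] [287 208] ((-0.0003718216612469405, 0.000763330957852304), 0.03883080184459686) [ 0.64988786 -0.05832321  0.23644699]
t 29.18 q [-0.13  0.06  1.43 -0.    1.65 -0.42] from [ 0.649  -0.0582  0.2364] yaw 16.7 dyaw 0.0 total turn [-0.002 -0.001 -0.   ] tilt-z [-2.2e-03  3.0e-04 -1.0e+00]
[[[-15.18, -32.53, -1.3, -0.002, -0.001, -0.0]]]
```

send_rows([
  [[-0.9, -1.9, 0, 0, 0, 0], [-1.3, -2.8, 0, 0, 0, 0], [-1.3, -2.8, 0, 0, 0, 0], [-1.3, -2.8, 0, 0, 0, 0], [-1.3, -2.8, 0, 0, 0, 0]],
])

```text
t: 29.6
eef_pos: [0.5401, -0.1548, 0.2368]
tool_rot: [-1.874, -2.519, 0.001]
ft_force: [0.4, -1.6, 1.1]
grip_width: 0.0464
grasp_force: 0.0
```

send_rows([
  [[-1.3, -2.8, 0, 0, 0, 0], [-1.3, -2.8, 0, 0, 0, 0], [-1.3, -2.8, 0, 0, 0, 0], [-1.3, -2.8, 0, 0, 0, 0], [-1.3, -2.8, 0, 0, 0, 0]],
])

```text
t: 30.02
eef_pos: [0.4245, -0.2572, 0.237]
tool_rot: [-1.875, -2.519, 0.0]
ft_force: [-0.4, -0.2, -0.4]
grip_width: 0.0466
grasp_force: 0.0
```

send_rows([
  [[-1.3, -2.8, 0, 0, 0, 0], [-1.3, -2.6, 0, 0, 0, 0], [0, 0, 0, 0, 0, 0], [0, 0, 0, 0, 0, 0], [0, 0, 0, 0, 0, 0]],
])

```text
t: 30.43
eef_pos: [0.3818, -0.2968, 0.2374]
tool_rot: [-1.876, -2.519, -0.0]
ft_force: [0.3, -0.3, -0.0]
grip_width: 0.0463
grasp_force: 0.0
```

send_rows([
  [[0, 0, 0, 0, 0, 0], [0, 0, 0, 0, 0, 0]],
])

```text
t: 30.6
eef_pos: [0.3823, -0.2965, 0.2376]
tool_rot: [-1.874, -2.521, -0.0]
ft_force: [-0.3, 0.1, -0.1]
grip_width: 0.0463
grasp_force: 0.0
```

```bash
python3 - <<'E'
from h import *
d=snap("wrist","w16"); s=r.observe(); R=Ro.from_rotvec(s["tool_rot"]).as_matrix(); p=np.array(s["eef_pos"])
e=proj(d,[.381,-.297,.006])[0]
k,t=wood(d,e,50,.006,(3,110,20),(16,255,140)); m=cv2.minEnclosingCircle(t[:,:2].astype(np.float32)); print(p,e,k.min(0),k.max(0),m,p+R@[*m[0],0])
E
```

```text
[ 0.38229739 -0.29650756  0.23770844] [256.18496688 170.19079016] [242 153] [272 184] ((0.0021036257967352867, 0.00011784184607677162), 0.02513626031577587) [ 0.3818041  -0.2944592   0.23770928]
```

send_rows([
  [[0.2, 0, 2.5, 0, 0, 0], [0, 0, 4.0, 0, 0, 0], [0, 0, 4.0, 0, 0, 0], [0, 0, 4.0, 0, 0, 0], [0, 0, 2.5, 0, 0, 0]],
])

```text
t: 31.07
eef_pos: [0.3804, -0.2937, 0.0639]
tool_rot: [-1.873, -2.518, -0.0]
ft_force: [0.0, -0.1, -0.0]
grip_width: 0.0465
grasp_force: 0.0
```

send_rows([
  [[0, 0, 1.0, 0, 0, 0], [0, 0, 0, 0, 0, 0], [0, 0, 0, 0, 0, 0], [0, 0, 0, 0, 0, 0], [0, 0, 0, 0, 0, 0]],
])

```text
t: 31.48
eef_pos: [0.382, -0.2958, 0.06]
tool_rot: [1.874, 2.518, -0.0]
ft_force: [0.6, 0.3, -0.8]
grip_width: 0.0466
grasp_force: 0.0
```

```bash
python3 - <<'E'
from h import *
d=snap("wrist","w17"); s=r.observe(); p=np.array(s["eef_pos"])
e=proj(d,p*[1,1,0]+[0,0,.006])[0]
k,t=wood(d,e,60,.006,(3,110,20),(16,255,140)); m=cv2.minEnclosingCircle(t[:,:2].astype(np.float32)); print(p,e,k.min(0),k.max(0),m)
E
```

```text
[ 0.38187383 -0.29573082  0.0596914 ] [256.91558193 199.47594259] [231 171] [284 228] ((-0.0006094324635341763, 0.00045903975842520595), 0.028174227103590965)
```

send_rows([
  [[0, 0, 2.0, 0, 0, 0], [0, 0, 1.5, 0, 0, 0], [0, 0, 1.0, 0, 0, 0], [0, 0, 0.3, 0, 0, 0], [0, 0, 0, 0, 0, 0]],
])

```text
t: 31.95
eef_pos: [0.3811, -0.2951, 0.0099]
tool_rot: [-1.876, -2.52, -0.0]
ft_force: [-0.3, -0.3, -0.3]
grip_width: 0.0461
grasp_force: 0.0
```

send_rows([
  [[0, 0, 0, 0, 0, 0], [0, 0, 0, 0, 0, 0], [0, 0, 0, 0, 0, 0]],
])

```text
t: 32.2
eef_pos: [0.3815, -0.2955, 0.0108]
tool_rot: [1.875, 2.519, -0.0]
ft_force: [-0.2, -0.1, 0.4]
grip_width: 0.0469
grasp_force: 0.0
```

send_rows([
  [[0, 0, 0, 0, 0, 0], [0, 0, 0, 0, 0, 0], [0, 0, 0, 0, 0, 0], [0, 0, 0, 0, 0, 0], [0, 0, 0, 0, 0, 0]],
], gripper=1, squeeze=20)

```text
t: 32.62
eef_pos: [0.3812, -0.2952, 0.01]
tool_rot: [1.876, 2.52, 0.0]
ft_force: [-0.1, -1.0, -0.2]
grip_width: 0.018
grasp_force: 5.1
```

send_rows([
  [[0, 0, 0, 0, 0, 0], [0, 0, 0, 0, 0, 0]],
])

```text
t: 32.78
eef_pos: [0.3812, -0.2952, 0.0099]
tool_rot: [-1.876, -2.52, -0.0]
ft_force: [0.1, -0.1, 0.4]
grip_width: 0.0177
grasp_force: 20.0
```

send_rows([
  [[0, 0, -1.0, 0, 0, 0], [0, 0, -3.0, 0, 0, 0], [0, 0, -4.0, 0, 0, 0], [0, 0, -4.0, 0, 0, 0], [0, 0, -4.0, 0, 0, 0]],
])

```text
t: 33.2
eef_pos: [0.3808, -0.2948, 0.1725]
tool_rot: [1.876, 2.52, -0.0]
ft_force: [-0.6, -1.0, -0.1]
grip_width: 0.0174
grasp_force: 20.0
```

send_rows([
  [[0, 0, -4.0, 0, 0, 0], [0, 0, -4.0, 0, 0, 0], [0, 0, 0, 0, 0, 0], [0, 0, 0, 0, 0, 0], [0, 0, 0, 0, 0, 0]],
])

```text
t: 33.62
eef_pos: [0.381, -0.295, 0.2498]
tool_rot: [-1.876, -2.52, 0.0]
ft_force: [-0.8, -0.3, -0.3]
grip_width: 0.0178
grasp_force: 20.0
```

```bash
python3 - <<'E'
from h import *
held("w18",.026,.010-.008)
d=np.load("pics/w18.npz"); s=r.observe(); R=Ro.from_rotvec(s["tool_rot"]).as_matrix(); p=np.array(s["eef_pos"]); P=lambda x,y,z:proj(d,p+R@np.array([x,y,z]))[0].round(1)
print("underside edge far/left/right",P(.026,0,.010),P(0,-.026,.010),P(0,.026,.010), s["grip_width"])
plan([.602,.1014,.245],16.7,1)
E
```

```text
centre px [257.1 217.3] far/near/left/right [[257.1, 183.7], [257.0, 248.9], [222.7, 217.3], [291.4, 217.3]]
mask [223.5 182.5] [290.5 259.5]
far [[8.94943803e-04 6.29872451e-05 2.03268931e-03]]
sides [[ 0.00340884 -0.02530944  0.00202368]] [[-0.0013285   0.02537538  0.0019788 ]]
underside edge far/left/right [257.1 181.5] [224. 214.] [290.1 214. ] 0.01761537608488791
t 33.67 q [-0.71 -0.32  1.75  0.    1.71 -1.  ] from [ 0.3808 -0.2949  0.249 ] yaw 16.7 dyaw 0.0 total turn [-0.001 -0.001 -0.001] tilt-z [-1.1e-03  9.0e-04 -1.0e+00]
[[[31.62, 32.55, 0.41, -0.001, -0.001, -0.001]]]
```

send_rows([
  [[1.6, 1.6, 0, 0, 0, 0], [2.1, 2.2, 0, 0, 0, 0], [2.1, 2.2, 0, 0, 0, 0], [2.1, 2.2, 0, 0, 0, 0], [2.1, 2.2, 0, 0, 0, 0]],
])

```text
t: 34.08
eef_pos: [0.4521, -0.1681, 0.2485]
tool_rot: [-1.875, -2.518, 0.001]
ft_force: [0.3, 0.1, -0.4]
grip_width: 0.0175
grasp_force: 20.0
```

send_rows([
  [[2.1, 2.2, 0, 0, 0, 0], [2.1, 2.2, 0, 0, 0, 0], [2.1, 2.2, 0, 0, 0, 0], [2.1, 2.2, 0, 0, 0, 0], [2.1, 2.2, 0, 0, 0, 0]],
])

```text
t: 34.5
eef_pos: [0.5274, -0.0358, 0.2485]
tool_rot: [-1.875, -2.519, 0.002]
ft_force: [0.2, -0.2, -1.1]
grip_width: 0.0178
grasp_force: 20.0
```

send_rows([
  [[2.1, 2.2, 0, 0, 0, 0], [2.1, 2.2, 0, 0, 0, 0], [2.1, 2.2, 0, 0, 0, 0], [2.0, 2.0, 0, 0, 0, 0], [2.0, 2.0, 0, 0, 0, 0]],
])

```text
t: 34.92
eef_pos: [0.5993, 0.0932, 0.2482]
tool_rot: [-1.874, -2.519, 0.003]
ft_force: [0.0, -1.0, 0.0]
grip_width: 0.0174
grasp_force: 20.0
```

send_rows([
  [[0.7, 0.55, 0, 0, 0, 0], [0, 0, 0, 0, 0, 0], [0, 0, 0, 0, 0, 0], [0, 0, 0, 0, 0, 0], [0, 0, 0, 0, 0, 0]],
])

```text
t: 35.33
eef_pos: [0.6022, 0.0989, 0.25]
tool_rot: [1.877, 2.519, -0.0]
ft_force: [0.6, 0.0, -0.3]
grip_width: 0.0177
grasp_force: 20.0
```

```bash
python3 - <<'E'
from h import *
plan([.602,.1014,.102],16.7,1)
E
```

```text
t 35.33 q [ 0.12 -0.03  1.5  -0.    1.67 -0.17] from [0.6022 0.0989 0.25  ] yaw 16.6 dyaw 0.1 total turn [-0.     0.    -0.002] tilt-z [-0.e+00 -2.e-04 -1.e+00]
[[[0.25, 0.05, 14.8, -0.0, 0.0, -0.002]]]
```

send_rows([
  [[0.2, 0.05, 2.0, 0, 0, 0], [0, 0, 3.5, 0, 0, 0], [0, 0, 3.5, 0, 0, 0], [0, 0, 2.5, 0, 0, 0], [0, 0, 1.5, 0, 0, 0]],
])

```text
t: 35.75
eef_pos: [0.6012, 0.101, 0.1169]
tool_rot: [-1.876, -2.517, 0.003]
ft_force: [0.2, 0.4, -0.4]
grip_width: 0.0174
grasp_force: 20.0
```

send_rows([
  [[0, 0, 1.0, 0, 0, 0], [0, 0, 0, 0, 0, 0], [0, 0, 0, 0, 0, 0], [0, 0, 0, 0, 0, 0], [0, 0, 0, 0, 0, 0]],
])

```text
t: 36.17
eef_pos: [0.6033, 0.1021, 0.1117]
tool_rot: [1.875, 2.519, 0.003]
ft_force: [0.1, -1.1, -0.1]
grip_width: 0.0178
grasp_force: 20.0
```

```bash
python3 - <<'E'
from h import *
d=snap("wrist","w19"); plan([.602,.1014,.102],16.7,1)
# board far end and sides seen past the roof, z=.012, tool frame
S=cv2.cvtColor(d["pixels"],cv2.COLOR_BGR2HSV)[...,1].astype(int)
e=tool(d,[[257,150]],.012); c=proj(d,[.5774,.1831,.012]); print("board end expected px",c)
u0=int(c[0][0]); col=S[60:230,u0-40]; print("sat col",60+np.argmax(col>60)); v=60+np.argmax(col>60)
print("end x tool (expect .051 when centred)",tool(d,[[u0-40,v-.5],[u0+40,60+np.argmax(S[60:230,u0+40]>60)-.5]],.012)[:,:2].round(4).tolist())
for vv in (v+4,v+10): 
    w=np.where(S[vv,120:400]>60)[0]+120; print("sides y",tool(d,[[w.min()-.5,vv],[w.max()+.5,vv]],.012)[:,:2].round(4).tolist())
E
```

```text
t 36.22 q [ 0.13  0.01  1.68 -0.    1.44 -0.17] from [0.6032 0.1021 0.1115] yaw 16.7 dyaw 0.0 total turn [ 0.002  0.    -0.   ] tilt-z [ 2.e-03  3.e-04 -1.e+00]
[[[-0.03, -0.13, 0.95, 0.002, 0.0, -0.0]]]
board end expected px [[255.492324   108.17035736]]
sat col 143
end x tool (expect .051 when centred) [[0.0503, -0.0445], [0.0503, 0.0402]]
sides y [[0.0455, -0.0654], [0.0456, 0.0633]]
sides y [[0.0392, -0.0658], [0.0393, 0.0625]]
```

send_rows([
  [[-0.05, -0.1, 0.5, 0, 0, 0], [0, 0, 0.3, 0, 0, 0], [0, 0, 0.1, 0, 0, 0], [0, 0, 0, 0, 0, 0], [0, 0, 0, 0, 0, 0]],
])

```text
t: 36.63
eef_pos: [0.6019, 0.1013, 0.1016]
tool_rot: [1.875, 2.52, 0.001]
ft_force: [-1.6, -0.9, 7.1]
grip_width: 0.0173
grasp_force: 20.0
```

send_rows([
  [[0, 0, 0.1, 0, 0, 0], [0, 0, 0, 0, 0, 0], [0, 0, 0, 0, 0, 0]],
])

```text
t: 36.88
eef_pos: [0.602, 0.1013, 0.1015]
tool_rot: [1.875, 2.519, 0.001]
ft_force: [-5.2, -0.4, 14.8]
grip_width: 0.0175
grasp_force: 20.0
```

Contact at the expected height. I'll release, retreat up, and clear the view to the side.

send_rows([
  [[0, 0, -0.1, 0, 0, 0], [0, 0, 0, 0, 0, 0], [0, 0, 0, 0, 0, 0]],
])

```text
t: 37.13
eef_pos: [0.6019, 0.1013, 0.1015]
tool_rot: [1.875, 2.52, 0.001]
ft_force: [-2.0, -0.4, 7.3]
grip_width: 0.0178
grasp_force: 20.0
```

send_rows([
  [[0, 0, 0, 0, 0, 0], [0, 0, 0, 0, 0, 0], [0, 0, 0, 0, 0, 0], [0, 0, 0, 0, 0, 0], [0, 0, 0, 0, 0, 0]],
], gripper=0.5)

```text
t: 37.55
eef_pos: [0.6016, 0.1013, 0.1007]
tool_rot: [-1.876, -2.52, 0.0]
ft_force: [0.2, -0.5, 0.1]
grip_width: 0.0449
grasp_force: 0.0
```

send_rows([
  [[0, 0, -1.0, 0, 0, 0], [0, 0, -3.0, 0, 0, 0], [0, 0, -4.0, 0, 0, 0], [0, 0, -4.0, 0, 0, 0], [0, 0, -3.0, 0, 0, 0]],
])

```text
t: 37.97
eef_pos: [0.6018, 0.1013, 0.2553]
tool_rot: [1.875, 2.518, 0.003]
ft_force: [0.4, 0.5, 1.3]
grip_width: 0.0466
grasp_force: 0.0
```

send_rows([
  [[-2.0, -2.0, 0, 0, 0, 0], [-2.5, -2.5, 0, 0, 0, 0], [-2.0, -2.0, 0, 0, 0, 0], [-1.0, -1.0, 0, 0, 0, 0], [0, 0, 0, 0, 0, 0]],
])

```text
t: 38.38
eef_pos: [0.5506, 0.006, 0.2521]
tool_rot: [1.878, 2.517, 0.001]
ft_force: [0.4, 0.1, 0.2]
grip_width: 0.0465
grasp_force: 0.0
```

send_rows([
  [[0, 0, 0, 0, 0, 0], [0, 0, 0, 0, 0, 0], [0, 0, 0, 0, 0, 0], [0, 0, 0, 0, 0, 0]],
])

```text
t: 38.72
eef_pos: [0.5517, 0.0087, 0.2507]
tool_rot: [-1.874, -2.521, 0.0]
ft_force: [0.4, 0.6, 0.8]
grip_width: 0.0465
grasp_force: 0.0
```

```bash
python3 - <<'E'
from h import *
s=snap("scene","s2"); d=snap("wrist","w20"); t=snap("top","t2")
a=cv2.resize(s["pixels"][140:300,160:360],(500,400),interpolation=cv2.INTER_CUBIC)
b=cv2.resize(d["pixels"][0:240,160:360],(300,360),interpolation=cv2.INTER_CUBIC); b=np.vstack([b,np.zeros((40,300,3),np.uint8)])
cv2.imwrite("pics/final.png",np.hstack([a,b])); print(r.observe()["eef_pos"])
for n,X,rad in (("wide",[.65,-.0594,.083],70),("narrow",[.602,.1014,.098],50)):
    e=proj(d,X)[0]; k,T=wood(d,e,rad,X[2],(3,110,20),(16,255,140)); o=r.observe(); m=cv2.minEnclosingCircle(T[:,:2].astype(np.float32)); print(n,e.round(0),m,(np.array(o["eef_pos"])+Ro.from_rotvec(o["tool_rot"]).apply([*m[0],0])).round(4))
# bystanders: change in the top view
t0=np.load("pics/top0.npz")["pixels"]
for n,(u,v) in {"car":(272,239),"stack":(128,216),"duck":(428,227),"green":(125,178),"red1":(195,217),"red2":(83,225)}.items():
    print(n,round(float(cv2.absdiff(t0,t["pixels"])[v-15:v+16,u-15:u+16].mean()),1))
E
```

```text
[0.55154652 0.00837209 0.25074181]
wide [309. 242.] ((-0.05634800344705582, 0.06240518391132355), 0.06522904336452484) [ 0.6275 -0.0277  0.2507]
narrow [318. 120.] ((0.07166720926761627, 0.06921395659446716), 0.032145608216524124) [0.5972 0.0969 0.2507]
car 55.5
stack 16.1
duck 14.9
green 13.6
red1 13.8
red2 13.7
```

View pics/final.png

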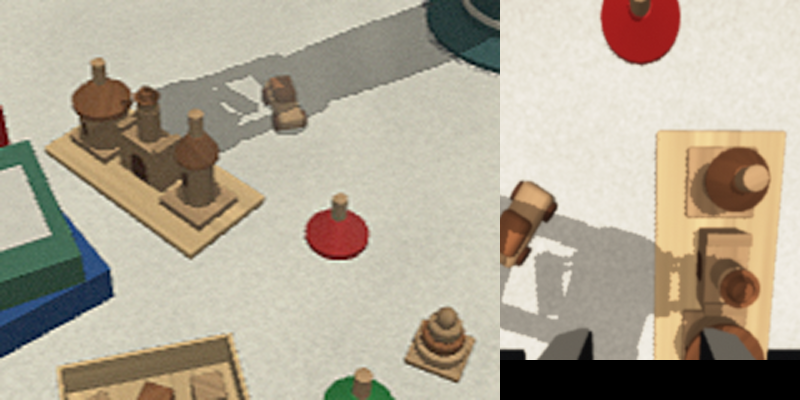

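The final picture shows both roofs level with knobs up (crop (97,95) wide, (196,140) narrow), and the gatehouse in line with the doll on it at (150,110). The car, ring stacker and decoys are where they were. I'm handing in.

```bash
python3 -c "
from workcell import order; print(order.close_job())"
```

```text
the job is handed in; nothing more can be done
None
```

I handed the job in at about 39 s: the gatehouse is centred and in line, the doll is upright on it, and the wide and narrow roofs cap the thick and slim towers, with the toy car, ring stacker and duck not touched. The first grip on the wide roof closed above its knob and was redone lower without moving the roof.

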